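# Set out the print-room service vacuum

### The job

Get the toner vacuum ready for a printer service: push the wand tube down onto the vacuum's stub until it sits fully home and the red spring button pops out through the tube's hole; lift the end of the accessory box's sliding lid over its stop lip, slide it out and lay it flat and square in the middle of the blue tape square. Lay every nozzle that is in the box, flat and lengthwise, centred on the mat's rectangle of its own colour, and leave the other things on the counter where they are.

Things in the scene. Friction and masses are not known exactly. Their poses are not given: they have to be found in the camera images.
- vacuum: hand vacuum fixed nose-up in its dock, grey with a yellow band, footprint 120 x 110 mm, body 100 mm across; origin under its centre, z up. On top a black square seat plate, 58 x 58 mm, from which a square aluminium stub rises. A red spring button stands out of the stub's +x face
- seat (a point): centre of the seat plate's top, on the stub's axis, 110 mm above the counter; axes as the vacuum's. The stub is 30 x 30 mm (sides along x and y) and ends 55 mm above this point; its last 13 mm taper to 19 x 19 mm
- button (a joint): red spring button, 10 mm round, on the stub's +x face, its axis 30 mm above the seat: 0 = fully out (7 mm proud of the stub), grows as it is pressed in, 0.0075 m = fully in. 1.4 N starts it, about 4 N holds it in
- tube: black square wand tube, 160 g, 140 mm long, standing upright on its yellow flared mouth; outside 41 x 41 mm, bore 33 x 33 mm, flare 14 mm high, about 55 mm wide at the foot. Origin at the centre of the mouth's lower edge, z up along the tube. It has a hole in its +x side. Grip it by its flat sides near the top; pushing it on past the button takes about 5 to 12 N
- tube_hole (a point): centre of the hole in the tube's +x side, 30 mm above the mouth, 15 mm wide and 16 mm high, yellow frame. With the mouth on the seat and the tube's +x the same way as the vacuum's +x, the button pops through it
- box: blue accessory box fixed to the counter, 184 x 184 mm, 56 mm high, inner walls at x +-86, y +-80 mm; origin under its centre, z up. On its 5 mm floor, rubber ridges 8 mm high form four pockets, 74 x 42 mm, long sides along x, centred at x +-42, y +-34 mm. Its lid rests on ledges 40 mm above the counter and slides out towards the box's -x
- box_lip (a point): middle of the top edge of the box's stop lip (its -x wall, 6 mm thick), 45 mm above the counter: 5 mm higher than the underside of the shut lid, which it blocks. The box's grooves hold the lid's side edges only from x = +20 mm of the box to the +x end; their roof is 51 mm above the counter, giving the lid 5 mm of play; towards -x it is open above
- lid: grey sliding lid, 168 mm (x) x 171 mm (y), 6 mm thick, 160 g; origin at the centre of its underside, z up, x as the box's when shut (its centre then 1 mm to +x of the box's). Raise its -x end 7 to 10 mm (0.05 rad of tilt), draw it 75 mm or more along the box's -x and it is free of the grooves
- lid_handle (a point): middle of the lid's orange handle, a bar 60 mm long (lid's x), 16 mm wide, from the lid's top to 24 mm above it; this point is 30 mm towards -x from the lid's centre and 18 mm above its underside
- lid_place: square of blue tape, 210 mm outside and 194 mm inside, stuck on the counter: where the lid is to lie; origin at its centre, axes along its sides
- nozzle_red: vacuum nozzle with a red square spigot and a black head (a slim crevice tip), 70 mm long along x, 60 g: spigot 30 mm wide and 30 mm high, from x = -35 to +5 mm, head from there to +35 mm and lower; flat underside, origin at its centre, z up. May be absent. At first in one of the box's pockets, lying along the box's x
- nozzle_yellow: vacuum nozzle with a yellow square spigot and a black head (a brush head 36 mm wide), 70 mm long along x, 60 g: spigot 30 mm wide and 30 mm high, from x = -35 to +5 mm, head from there to +35 mm and lower; flat underside, origin at its centre, z up. May be absent. At first in one of the box's pockets, lying along the box's x
- nozzle_green: vacuum nozzle with a green square spigot and a black head (a flat head 36 mm wide), 70 mm long along x, 60 g: spigot 30 mm wide and 30 mm high, from x = -35 to +5 mm, head from there to +35 mm and lower; flat underside, origin at its centre, z up. May be absent. At first in one of the box's pockets, lying along the box's x
- nozzle_white: vacuum nozzle with a white square spigot and a black head (a cone), 70 mm long along x, 60 g: spigot 30 mm wide and 30 mm high, from x = -35 to +5 mm, head from there to +35 mm and lower; flat underside, origin at its centre, z up. May be absent. At first in one of the box's pockets, lying along the box's x
- place_red: red rectangle, 86 x 50 mm, on top of the fixed grey mat (215 x 170 mm, 2 mm thick): the place of the red nozzle; origin at its centre, x along its long side. Neighbouring places are 100 mm apart lengthwise and 80 mm sideways
- place_yellow: yellow rectangle, 86 x 50 mm, on top of the fixed grey mat (215 x 170 mm, 2 mm thick): the place of the yellow nozzle; origin at its centre, x along its long side. Neighbouring places are 100 mm apart lengthwise and 80 mm sideways
- place_green: green rectangle, 86 x 50 mm, on top of the fixed grey mat (215 x 170 mm, 2 mm thick): the place of the green nozzle; origin at its centre, x along its long side. Neighbouring places are 100 mm apart lengthwise and 80 mm sideways
- place_white: white rectangle, 86 x 50 mm, on top of the fixed grey mat (215 x 170 mm, 2 mm thick): the place of the white nozzle; origin at its centre, x along its long side. Neighbouring places are 100 mm apart lengthwise and 80 mm sideways
- mug: white mug, 80 mm wide, 90 mm high; bystander, leave alone; origin under its centre
- tape_roll: cardboard-brown tape roll lying flat, 70 mm wide, 25 mm high; bystander, leave alone; origin under its centre
- cleaner: white bottle with blue label and red cap, 60 mm wide, 160 mm high; bystander, leave alone; origin under its centre
- stapler: stapler, 130 mm long, 41 mm high; bystander, leave alone; origin under its centre
- pen_pot: grey cup, 72 mm wide, 90 mm high; bystander, leave alone; origin under its centre

How it is judged:
By the outcome, as a careful person would: the job done as asked, in the order asked, and still so for the second after the job is handed in, with the robot touching nothing.
Of nozzle_red, nozzle_yellow, nozzle_green, nozzle_white only 2 to 4 are there at a start; the rules pass over those that are not, and their reading is None.
At some moment in a run one of nozzle_red, nozzle_yellow, nozzle_green, nozzle_white may be knocked a few centimetres aside while the robot is not near it.
It also fails if it takes over 210 s, if anything falls off the work surface, if the arm or the gripper's body presses on something with over 40 N, if the wrist force passes 120 N, or if a joint passes its speed limit or range.

### The arm

A 6-joint arm with a two-finger parallel gripper is mounted at the origin on the work surface. World frame = base frame: x ahead of the robot, y to its left, z up, the work surface at z = 0. Lengths are in m, angles in rad, forces in N, time in s.
With the tool pointing down it reaches from about 0.35 to 0.975 m from the base axis. Payload 4.9 kg.
Tool frame: the origin (TCP) lies at the very end of the fingers, on their centre line; the grasp point (between the pads) lies 19 mm behind it (ctrl.pinch_z is the distance from the TCP to the grasp point, in m); z points along the fingers, y is the direction in which the jaws open and shut (so a half turn about z gives the same grasp; the last joint's range is limited). The gripper opens to 85 mm and grips with 20 to 120 N. Pads are 22 mm wide; open, the fingers measure 114 mm over their backs; the gripper's body (76 mm by 85 mm) begins 54 mm behind the grasp point. The pads swing forward as they close: fully open they stand 13 mm farther back than shut.
Start: joints at [1.154, 0.053, 1.613, -0, 1.476, -0.119], TCP at [0.183, 0.597, 0.231] pointing down, gripper open.
Joint ranges: [-3.01, 3.01], [-1.01, 2.22], [0.06, 2.58], [-1.02, 4.17], [0.09, 2.62], [-3.14, 3.14]. Speed limits (rad/s): [2.57, 2.57, 3.14, 3.14, 3.14, 3.14].

### API

Orientations are given as a rotation vector (axis times angle).
In Python, from station import ctrl gives the robot as it stands.
- The arm moves only by the tool carry_out, never from a script. Its argument "series" is a list of rows, each a list of 7 numbers: the shift along the world's x, y, z each as a share of 0.025 m, from -1 to 1, then the turn, a rotation vector about the world's x, y, z each as a share of 0.1 rad, from -1 to 1, then the opening, from 0 (shut) to 1 (fully open). A call has 1 to 12 rows; each row shifts and turns the commanded pose from where the row before left it; what a row does not reach is not made up. A row lasts 1/10 s, in which the tool goes at most 50 mm and 8.59 degrees, less where a joint would pass 70% of its speed; a pose out of reach is approached as far as the arm can. A call with a number of a shift or a turn outside -1 to 1 is refused whole. A call with a gripper value outside its range is refused whole. The fingers move at their own pace and stop on an object; "grip_force" is the grip in N (left out, the last holds). Time passes only in rows, so rows that do not move let the fingers close. It gives the time, the measured TCP pose, the force and the opening at its end, in the units of the state.
- ctrl.get_obs(): the state, without advancing time (a new reading comes with each control period).
- ctrl.get_image(name): name is "scene" or "side" or "wrist"; returns a dict with "frame" (480x640x3 uint8, blue, green, red), "fx", "fy", "cx", "cy" (pixels), "R" (3x3) and "t" (3): a world point X has camera coordinates R X + t; the wrist camera has in their place "hand_eye" (4x4, takes a point from camera to tool coordinates, whose origin is the TCP and whose axes are the flange's). Camera axes: x right, y down, z forward; pixel columns grow to the right and rows downward; lengths in m; the calibration is good to about 2 mm. A picture is of the moment at which its call begins: read the wrist's pose just before it. There is no depth.
- ctrl.finish_job(): hands the job in, once; it reports no verdict.
Trained networks look in a picture, given as the dict that the camera call returned (one of the last four; its "shot" number tells which), for a name from the list of things; names that differ only in an ending like _2 or _b are one class to them, and where a whole thing is asked for, a point or a joint stands for the part that bears it (a point fixed in the world has none). Each returns a list of dicts, best first, with "p" (0 to 1); they miss things now and then, are a little off and sometimes report something else, mostly with a low value. They report only what shows in the picture. A call takes as long as a camera call.
- ctrl.trace(picture, name): "mask" (480x640 bool, what is visible of it) and "rect" ([left, top, width, height] as shares, 0 to 1, of the picture: columns of its width, rows of its height, round what is visible of it).
- ctrl.mark_of(picture, name): "position" ([column, row] as shares, 0 to 1, of the picture: columns of its width, rows of its height: a listed point, or the origin of a listed thing).
The state is a dict: "t": time; "q": joint angles; "dq": joint speeds; "effort": joint torques, N m; "tool_pos": TCP position; "tool_rot": TCP orientation; "contact_force": force on the tool from outside, world axes, zero at the start; "wrist_torque": the same for the moment, N m; "opening": finger opening in m.
Only numpy, scipy, OpenCV 4.12 (cv2) and the standard library are available. Lean on these libraries where they do the work, as an engineer would, in place of code of your own. Each camera call takes 0.05 s, during which the arm holds its last target.

## Working session

There is one attempt and no reset: what is moved stays moved. The work goes in short steps, Python scripts to look and compute and a tool call to move; the robot and the scene stay as the last step left them, time stands still between calls to the robot, and variables do not carry over. Pictures are saved under pics/ and viewed, and the job is handed in when it is done.

Besides the shell and the picture viewer there is one more tool, called after "Request:" as name(argument=value, ...) on one line, values as JSON. carry_out: Moves the arm, as the interface text tells. Shift numbers are shares of 0.025 m and turn numbers shares of 0.1 rad, none past 1 either way. Its arguments: {"type":"object","properties":{"series":{"type":"array"},"grip_force":{"type":"number"}},"required":["series"]}

```bash
mkdir -p pics; ls
python3 - <<'E'
from station import ctrl
import cv2
print(ctrl.get_obs())
for n in ["scene","side","wrist"]:
    p=ctrl.get_image(n); cv2.imwrite(f"pics/{n}0.png",p["frame"]); print(n,{k:v for k,v in p.items() if k!="frame"})
E
```

```text
pics
{'t': 0.0, 'q': array([ 1.15397807e+00,  5.33852557e-02,  1.61426341e+00,  1.85423168e-05,
        1.47603633e+00, -1.18984693e-01]), 'dq': array([ 0.00104502, -0.00059087, -0.00021967, -0.00211782,  0.00039883,
       -0.00011825]), 'effort': array([ 3.26384707e-04, -3.93679440e+01, -3.70173347e+01, -2.06354298e-04,
        7.10527820e-03,  3.03032471e-05]), 'tool_pos': array([0.18313902, 0.59691794, 0.2300637 ]), 'tool_rot': array([-0.46602636, -3.10625535,  0.00316116]), 'contact_force': array([ 0.75166276, -0.81322377, -0.22852372]), 'wrist_torque': array([0.0137003 , 0.0183137 , 0.05201506]), 'opening': 0.0850705161342692}
scene {'fx': 498.1955256150721, 'fy': 498.1955256150721, 'cx': 316.6514520233172, 'cy': 237.73008519286677, 'R': array([[-0.78048507,  0.62486707,  0.0196013 ],
       [ 0.44439279,  0.5765723 , -0.68562339],
       [-0.43972504, -0.52640815, -0.72769248]]), 't': array([ 0.48982177, -0.16090944,  1.48209188]), 'shot': 1}
side {'fx': 531.919583965372, 'fy': 531.919583965372, 'cx': 327.04935860329965, 'cy': 241.78533856309875, 'R': array([[ 0.96385257, -0.26615593, -0.01221631],
       [-0.20150134, -0.69818187, -0.68697837],
       [ 0.17431416,  0.66460747, -0.72657517]]), 't': array([-0.56834515,  0.16607064,  1.14398216]), 'shot': 2}
wrist {'fx': 340.6998939879746, 'fy': 340.6998939879746, 'cx': 318.9623757636288, 'cy': 238.25296560445264, 'hand_eye': array([[-1.17382016e-03, -9.62059101e-01, -2.72838613e-01,
         6.88110509e-02],
       [ 9.99997581e-01, -1.63681063e-03,  1.46933470e-03,
        -2.49198151e-04],
       [-1.86017196e-03, -2.72836228e-01,  9.62058695e-01,
        -1.44068964e-01],
       [ 0.00000000e+00,  0.00000000e+00,  0.00000000e+00,
         1.00000000e+00]]), 'shot': 3}
```

View pics/scene0.png

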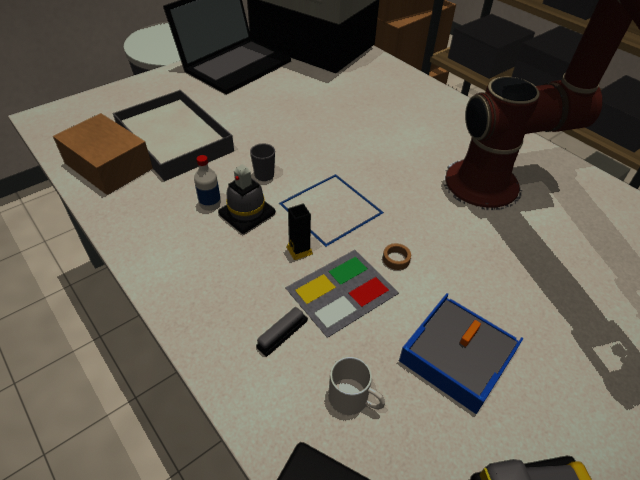

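View pics/side0.png

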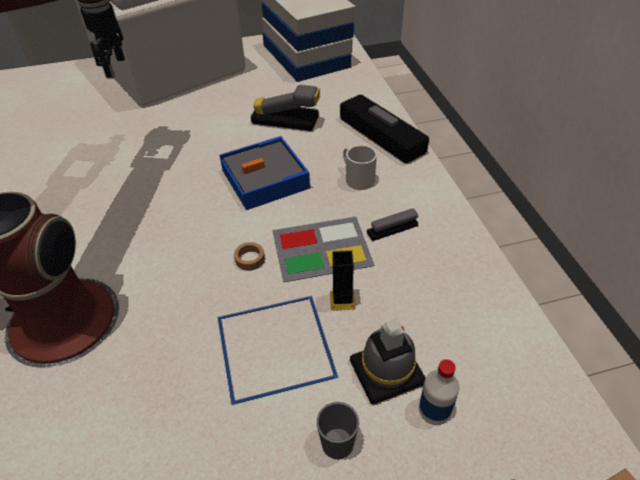

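View pics/wrist0.png

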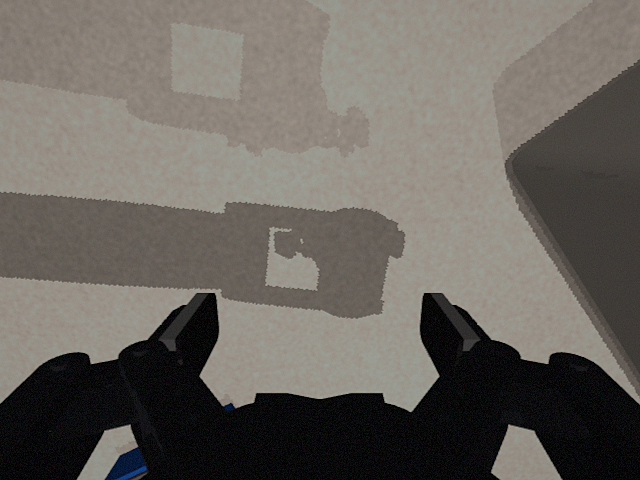

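The scene shows the lidded box (scene ~460,350), mat (343,292), tube (300,230), vacuum (245,200) and tape square (332,208). Nozzles are hidden under the lid.

```bash
cat > h.py <<'E'
from station import ctrl
import numpy as np, cv2
from scipy.spatial.transform import Rotation as Rn
def ext(p,obs=None):
    if "R" in p: return p["R"],p["t"]
    T=np.eye(4); T[:3,:3]=Rn.from_rotvec(obs["tool_rot"]).as_matrix(); T[:3,3]=obs["tool_pos"]
    C=np.linalg.inv(T@p["hand_eye"]); return C[:3,:3],C[:3,3]
def K(p): return np.array([[p["fx"],0,p["cx"]],[0,p["fy"],p["cy"]],[0,0,1]])
def shot(n):
    o=ctrl.get_obs(); p=ctrl.get_image(n); p["R"],p["t"]=ext(p,o); return p
def ray(p,px):
    d=np.linalg.inv(K(p))@np.array([px[0],px[1],1.]); return -p["R"].T@p["t"], p["R"].T@d
def onz(p,px,z):
    c,d=ray(p,px); return c+d*(z-c[2])/d[2]
def proj(p,X):
    X=np.atleast_2d(X); c=X@p["R"].T+p["t"]; u=c@K(p).T; return u[:,:2]/u[:,2:]
def tri(ps,pxs):
    A=np.zeros((3,3));b=np.zeros(3);R=[]
    for p,x in zip(ps,pxs):
        c,d=ray(p,x);d=d/np.linalg.norm(d);M=np.eye(3)-np.outer(d,d);A+=M;b+=M@c;R.append((M,c))
    X=np.linalg.solve(A,b); return X,[np.linalg.norm(M@(X-c)) for M,c in R]
def mark(p,name):
    r=ctrl.mark_of(p,name)
    return [(np.array(q["position"])*[640,480],q["p"]) for q in r]
def mask(p,name,i=0):
    r=ctrl.trace(p,name); return (r[i]["mask"],r[i]["p"]) if len(r)>i else (None,0)
def vec(a): return np.round(a,4)
E
python3 - <<'E'
from h import *
S=shot("scene");D=shot("side")
for n in "vacuum seat button tube tube_hole box box_lip lid lid_handle lid_place place_red place_yellow place_green place_white nozzle_red nozzle_yellow nozzle_green nozzle_white mug tape_roll stapler pen_pot cleaner".split():
    a=mark(S,n);b=mark(D,n)
    print(n,[(x.round(1),round(p,2)) for x,p in a[:2]],[(x.round(1),round(p,2)) for x,p in b[:2]], *( [vec(v) for v in tri([S,D],[a[0][0],b[0][0]])] if a and b else []))
print(ctrl.get_obs()["t"])
E
```

```text
vacuum [(array([247.9, 217. ]), 0.76), (array([301.8, 247.7]), 0.6)] [(array([388.8, 375.1]), 0.77)] [ 0.6263 -0.3116 -0.008 ] [0.0038 0.0038]
seat [] [(array([391.3, 342.1]), 0.74), (array([262.3, 165.1]), 0.24)]Traceback (most recent call last):
  File "<stdin>", line 4, in <module>
  File "h.py", line 23, in mark
    r=ctrl.mark_of(p,name)
ValueError: it knows: box, box_lip, cleaner, lid, lid_handle, lid_place, mug, nozzle_green, nozzle_red, nozzle_white, nozzle_yellow, pen_pot, place_green, place_red, place_white, place_yellow, seat, stapler, tape
```

Run:
```python
from h import *
S=shot("scene");D=shot("side")
for n in "seat tube tube_hole box box_lip lid lid_handle lid_place place_red place_yellow place_green place_white mug tape_roll stapler pen_pot cleaner".split():
  try:
    a=mark(S,n);b=mark(D,n)
    print(n,[(x.round(1),round(p,2)) for x,p in a[:2]],[(x.round(1),round(p,2)) for x,p in b[:2]], *( [vec(v) for v in tri([S,D],[a[0][0],b[0][0]])] if a and b else []))
  except Exception as e: print(n,e)
print(ctrl.get_obs()["t"])
def up(p,l,t,w,h,n):
    c=p["frame"][t:t+h,l:l+w]; cv2.imwrite(f"pics/{n}.png",cv2.resize(c,(800,int(800*h/w)),interpolation=cv2.INTER_CUBIC))
up(S,190,150,160,120,"z1"); up(D,320,230,160,120,"z2"); up(S,390,280,140,105,"z3"); up(D,210,130,120,90,"z4")
```

```text
seat [(array([242. , 184.3]), 0.76), (array([347.7, 270.2]), 0.57)] [(array([393. , 341.4]), 0.83)] [ 0.6286 -0.3121  0.1117] [0.0005 0.0005]
tube [(array([299. , 251.2]), 0.75), (array([478.3, 318.3]), 0.19)] [(array([343. , 301.2]), 0.96)] [ 0.5923 -0.1185 -0.0014] [0.001 0.001]
tube_hole [(array([291.8, 245.2]), 0.82), (array([262.1, 173.5]), 0.42)] [(array([352.4, 290.5]), 0.92)] [ 0.6125 -0.1212  0.0328] [0.0008 0.0008]
box [] [(array([266.1, 178.1]), 0.72)]
box_lip [(array([393.3, 259.3]), 0.7), (array([476.9, 320.1]), 0.64)] [(array([233.2, 176.3]), 0.69)] [0.4631 0.1398 0.1494] [0.0553 0.0553]
lid [(array([459.6, 346. ]), 0.96), (array([241.8, 185.3]), 0.54)] [(array([264.9, 166.8]), 0.65), (array([435.4, 409.7]), 0.45)] [0.5102 0.3341 0.0444] [0.0002 0.0002]
lid_handle [(array([471.6, 331.7]), 0.85)] [(array([254.7, 165.5]), 0.86)] [0.4794 0.3301 0.0615] [0.0046 0.0046]
lid_place [] [(array([253.1, 167.8]), 0.42)]
place_red [(array([368.2, 292.1]), 0.88), (array([351.5, 396.1]), 0.22)] [(array([295.1, 239.8]), 0.95), (array([388.1, 371.6]), 0.23)] [ 0.5365  0.0896 -0.0011] [
[... 371 characters left out ...]
 0.89)] [(array([342.1, 230.3]), 0.77)] [0.6441 0.0875 0.0084] [0.0083 0.0083]
mug [(array([349.6, 398. ]), 0.57)] [(array([360. , 178.2]), 0.84)] [0.755  0.2646 0.0039] [0.0008 0.0008]
tape_roll [(array([397.4, 258.5]), 0.95)] [(array([248.8, 257.4]), 0.66)] [0.4144 0.0596 0.0067] [0.001 0.001]
stapler [(array([281.8, 334.7]), 0.63)] [(array([395.5, 229.1]), 0.73), (array([333.6, 444.3]), 0.62)] [0.7776 0.0574 0.002 ] [0.0036 0.0036]
pen_pot [(array([263.5, 173.8]), 0.92)] [(array([334.7, 440. ]), 0.64)] [ 0.4913 -0.4185  0.0095] [0.0029 0.0029]
cleaner [(array([210.3, 204.1]), 0.7)] [(array([252.2, 168.1]), 0.6), (array([435.6, 407.9]), 0.55)] [ 0.6239 -0.087   0.3103] [0.1878 0.1878]
2.25
```

```bash
python3 -c "
import cv2,numpy as np
a=[cv2.resize(cv2.imread(f'pics/z{i}.png'),(400,300)) for i in (1,2,3,4)]
cv2.imwrite('pics/zz.png',np.vstack([np.hstack(a[:2]),np.hstack(a[2:])]))"
```

```text
(no output)
```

View pics/zz.png

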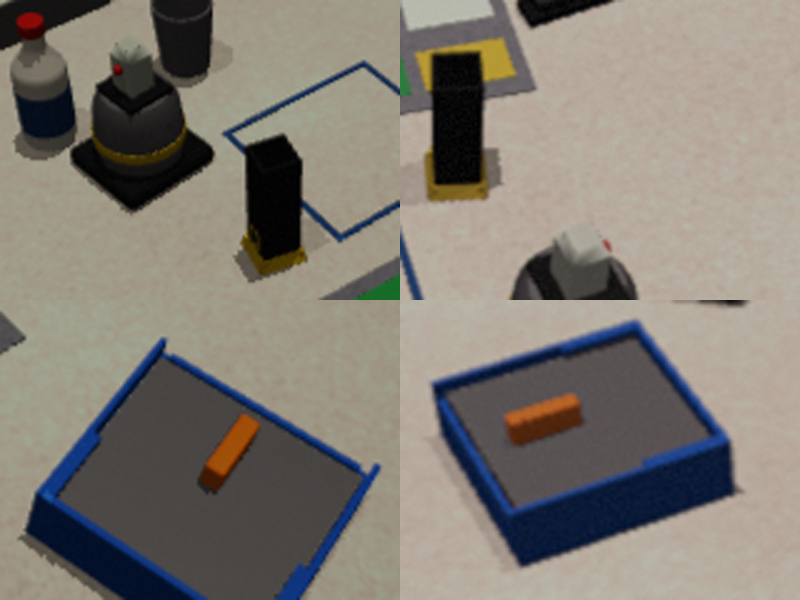

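The tube's hole faces roughly world +x, with the red button on the vacuum's +x side. In the lower pair, the lid handle sits nearer the low lip wall (box -x, toward the robot). Next I'll get the yaws.

Run:
```python
from h import *
S=shot("scene");D=shot("side")
def rectz(p,m,z):
    ys,xs=np.nonzero(m); P=np.array([onz(p,(x,y),z)[:2] for x,y in zip(xs,ys)],np.float32)
    r=cv2.minAreaRect(P*1000); return r
for nm,p in (("S",S),("D",D)):
    hsv=cv2.cvtColor(p["frame"],cv2.COLOR_BGR2HSV)
    for n,z in (("lid_place",0),("place_red",.002),("place_yellow",.002),("place_green",.002),("place_white",.002),("lid",.046),("lid_handle",.07),("box",.05),("vacuum",.0)):
        try: m,pr=mask(p,n)
        except Exception as e: print(n,e); continue
        if m is None: print(nm,n,None);continue
        r=rectz(p,m,z); print(nm,n,round(pr,2),m.sum(),np.round(r[0]),np.round(r[1]),round(r[2],1))
```

```text
S lid_place 0.75 518 [ 422. -195.] [212. 216.] 89.9
S place_red 0.79 567 [539.  87.] [51. 82.] 87.7
S place_yellow 0.72 593 [635.   3.] [51. 87.] 87.3
S place_green 0.55 547 [534.   6.] [52. 88.] 88.3
S place_white 0.58 674 [641.  82.] [52. 89.] 87.4
S lid 0.71 5482 [503. 334.] [167. 178.] 11.6
S lid_handle 0.6 5413 [519. 341.] [161. 169.] 11.1
S box 0.78 2640 [519. 337.] [215. 190.] 12.0
S vacuum 0.91 2081 [ 601. -385.] [274. 143.] 75.6
D lid_place 0.64 997 [ 426. -189.] [210. 210.] 0.1
D place_red 0.91 553 [544.  93.] [54. 88.] 88.1
D place_yellow 0.62 1999 [514. 374.] [214. 261.] 11.5
D place_green 0.71 562 [539.  12.] [49. 86.] 87.8
D place_white 0.81 562 [643.  89.] [58. 89.] 85.8
D lid 0.72 2362 [507. 342.] [172. 164.] 11.8
D lid_handle 0.73 2273 [504. 314.] [166. 158.] 12.5
D box 0.84 1829 [507. 315.] [200. 245.] 12.4
D vacuum 0.83 3857 [ 635. -280.] [139. 159.] 6.8
```

Request:
carry_out(series=[[0.5, -1, 0.2, 0, 0, 0.25, 1], [0.5, -1, 0.2, 0, 0, 0.25, 1], [0.5, -1, 0.2, 0, 0, 0.25, 1], [0.5, -1, 0.2, 0, 0, 0.25, 1], [0.5, -1, 0.2, 0, 0, 0.25, 1], [0.5, -1, 0.2, 0, 0, 0.25, 1], [0.5, -1, 0.2, 0, 0, 0.25, 1], [0.5, -1, 0.2, 0, 0, 0.25, 1], [0.5, -1, 0.2, 0, 0, 0.25, 1], [0.5, -1, 0.2, 0, 0, 0.25, 1], [0.5, -1, 0.2, 0, 0, 0.25, 1], [0.5, -1, 0.2, 0, 0, 0.25, 1]])

```text
t: 4.45
tool_pos: [0.3337, 0.2964, 0.2917]
tool_rot: [-0.005, 3.141, 0.0]
contact_force: [0.4, -0.7, -0.1]
opening: 0.0853
```

Request:
carry_out(series=[[0.6, -1, 0.1, 0, 0, 0, 1], [0.6, -1, 0.1, 0, 0, 0, 1], [0.6, -1, 0.1, 0, 0, 0, 1], [0.6, -1, 0.1, 0, 0, 0, 1], [0.6, -1, 0.1, 0, 0, 0, 1], [0.6, -1, 0, 0, 0, 0, 1], [0.6, -1, 0, 0, 0, 0, 1], [0.6, -1, 0, 0, 0, 0, 1], [0.6, -1, 0, 0, 0, 0, 1], [0.6, -1, 0, 0, 0, 0, 1], [0.6, -1, 0, 0, 0, 0, 1], [0.6, -1, 0, 0, 0, 0, 1]])

```text
t: 5.65
tool_pos: [0.5139, -0.0037, 0.3039]
tool_rot: [-0.003, 3.141, 0.0]
contact_force: [0.3, 0.5, 0.6]
opening: 0.0855
```

Request:
carry_out(series=[[0.6, -1, 0, 0, 0, 0, 1], [0.6, -1, 0, 0, 0, 0, 1], [0.6, -1, 0, 0, 0, 0, 1], [0.6, -1, 0, 0, 0, 0, 1], [0, -0.6, 0, 0, 0, 0, 1], [0, 0, 0, 0, 0, 0, 1]])

```text
t: 6.25
tool_pos: [0.5731, -0.1189, 0.3035]
tool_rot: [-0.0, -3.141, -0.0]
contact_force: [-0.3, 1.4, 0.1]
opening: 0.0854
```

Run:
```python
from h import *
W=shot("wrist"); cv2.imwrite("pics/w1.png",W["frame"])
o=ctrl.get_obs(); print(vec(o["tool_pos"]),Rn.from_rotvec(o["tool_rot"]).as_matrix().round(3),o["t"])
print([ (mark(W,n)[:1]) for n in ("tube","tube_hole","seat","vacuum","lid_place")])
```

```text
[ 0.5729 -0.1177  0.3036] [[-1.    -0.001 -0.001]
 [-0.001  1.     0.001]
 [ 0.001  0.001 -1.   ]] 6.3
[[(array([320.192, 206.784]), 0.81)], [(array([316.928, 228.384]), 0.87)], [(array([138.88 , 260.112]), 0.8)], [(array([178.176, 230.208]), 0.61)], []]
```

View pics/w1.png

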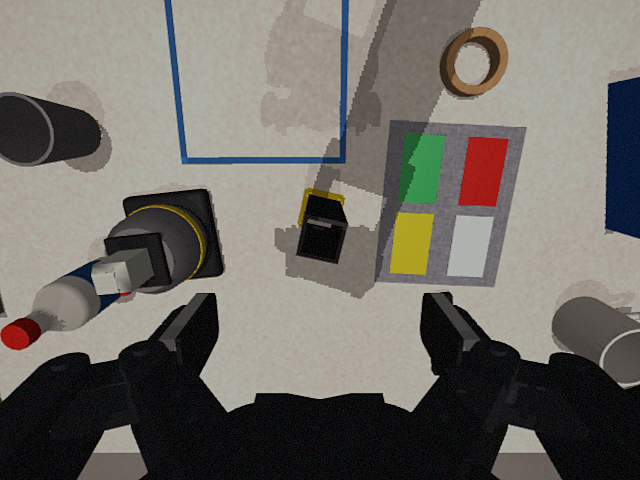

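The wrist view shows the tube top at about (322,241), vacuum stub (122,272), tape square, and mat. I'll rectify the relevant planes to read positions.

```bash
cat >> h.py <<'E'
def rectify(p,x0,x1,y0,y1,z,s,grid=0.02):
    """top view; image right = -y, image up = +x ; s px per m"""
    W=int((y1-y0)*s);H=int((x1-x0)*s)
    C=np.array([[x1,y1,z],[x1,y0,z],[x0,y0,z],[x0,y1,z]]); src=proj(p,C).astype(np.float32)
    M=cv2.getPerspectiveTransform(src,np.float32([[0,0],[W,0],[W,H],[0,H]]))
    im=cv2.warpPerspective(p["frame"],M,(W,H),flags=cv2.INTER_CUBIC)
    if grid:
        for g in np.arange(np.ceil(x0/grid)*grid,x1,grid):
            v=int((x1-g)*s); cv2.line(im,(0,v),(6,v),(255,0,255),1); cv2.putText(im,f"{g:.2f}",(8,v+4),0,.35,(255,0,255),1)
        for g in np.arange(np.ceil(y0/grid)*grid,y1,grid):
            u=int((y1-g)*s); cv2.line(im,(u,0),(u,6),(255,0,255),1); cv2.putText(im,f"{g:.2f}",(u-10,18),0,.35,(255,0,255),1)
    return im
E
python3 - <<'E'
from h import *
W=shot("wrist")
a=rectify(W,.54,.64,-.17,-.07,.14,4000)
b=rectify(W,.56,.70,-.38,-.24,.11,400/.14)
cv2.imwrite("pics/r1.png",cv2.convertScaleAbs(np.hstack([a,b]),alpha=2.5,beta=10))
E
```

```text
(no output)
```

View pics/r1.png

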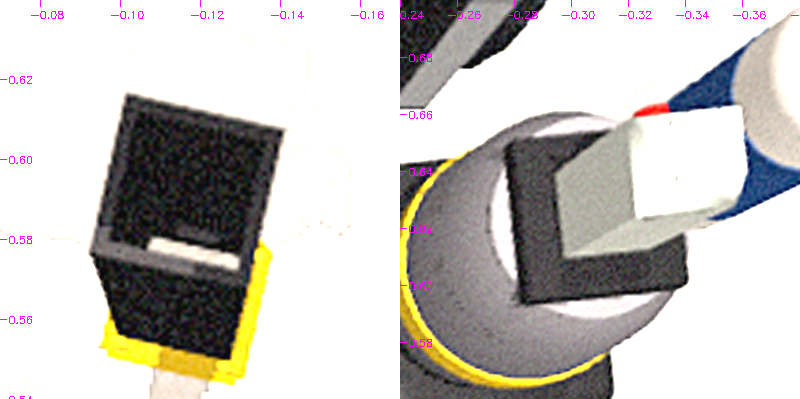

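Read from the rectified views:

| Item | Centre (m) | Yaw (rad) |
|---|---|---|
| Tube top | (0.5935, -0.117) | about -0.21 |
| Seat plate | (0.625, -0.309) | about +0.107 |

The seat plate measures 57 x 58 mm, which matches its given size. I'll approach the tube.

Request:
carry_out(series=[[0.4, 0, -0.5, 0, 0, -0.7, 1], [0.4, 0.05, -0.5, 0, 0, -0.7, 1], [0, 0, -1, 0, 0, -0.7, 1], [0, 0, -1, 0, 0, 0, 1], [0, 0, 0, 0, 0, 0, 1], [0, 0, 0, 0, 0, 0, 1]])

```text
t: 7.2
tool_pos: [0.5932, -0.1158, 0.2289]
tool_rot: [-0.325, -3.124, -0.0]
contact_force: [0.1, -0.5, 0.3]
opening: 0.0852
```

Run:
```python
from h import *
W=shot("wrist"); cv2.imwrite("pics/w2.png",W["frame"])
o=ctrl.get_obs(); print(vec(o["tool_pos"]),o["t"])
a=rectify(W,.54,.64,-.17,-.07,.14,4000)
b=rectify(W,.56,.70,-.38,-.24,.11,400/.14)
cv2.imwrite("pics/r2.png",cv2.convertScaleAbs(np.hstack([a,b]),alpha=2.5,beta=10))
```

```text
[ 0.5938 -0.1161  0.2302] 7.25
```

View pics/r2.png

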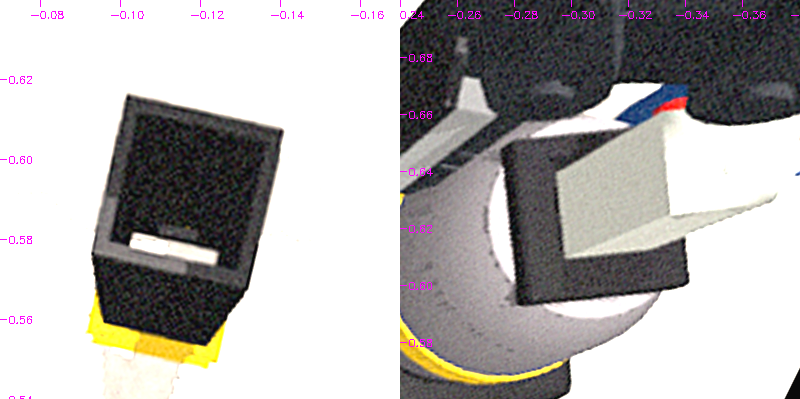

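View pics/w2.png

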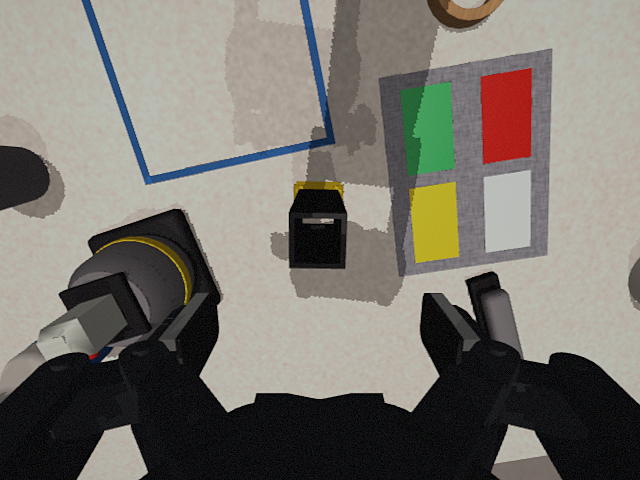

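The tube top is at (0.592, -0.117) with yaw -0.218 and sides of 41 mm, and the square looks aligned with the jaws. Going down to grip.

Request:
carry_out(series=[[-0.07, -0.04, -1, 0, 0, 0, 1], [0, 0, -1, 0, 0, 0, 1], [0, 0, -1, 0, 0, 0, 1], [0, 0, -1, 0, 0, 0, 1], [0, 0, -1, 0, 0, 0, 1], [0, 0, 0, 0, 0, 0, 0], [0, 0, 0, 0, 0, 0, 0], [0, 0, 0, 0, 0, 0, 0], [0, 0, 0, 0, 0, 0, 0], [0, 0, 0, 0, 0, 0, 0], [0, 0, 0, 0, 0, 0, 0]], grip_force=60)

```text
t: 8.35
tool_pos: [0.5936, -0.1178, 0.107]
tool_rot: [0.325, 3.12, -0.002]
contact_force: [0.4, 0.6, 6.0]
opening: 0.0404
```

Request:
carry_out(series=[[0, 0, 1, 0, 0, 0, 0], [0, 0, 1, 0, 0, 0, 0], [0, 0, 1, 0, 0, 0, 0], [0, 0, 1, 0, 0, 0, 0], [0, 0, 1, 0, 0, 0, 0], [0, 0, 1, 0, 0, 0, 0], [0, 0, 1, 0, 0, 0, 0], [0, 0, 1, 0, 0, 0, 0], [0, 0, 0, 0, 0, 0, 0]])

```text
t: 9.25
tool_pos: [0.5933, -0.1178, 0.3091]
tool_rot: [0.325, 3.116, -0.003]
contact_force: [0.7, -0.4, -0.1]
opening: 0.0401
```

Request:
carry_out(series=[[0.2, -0.8, 0, 0, 0, 0.4, 0], [0.2, -0.8, 0, 0, 0, 0.4, 0], [0.2, -0.8, 0, 0, 0, 0.4, 0], [0.2, -0.8, 0, 0, 0, 0.4, 0], [0.2, -0.8, 0, 0, 0, 0.4, 0], [0.2, -0.8, 0, 0, 0, 0.4, 0], [0.2, -0.8, 0, 0, 0, 0.4, 0], [0, -0.8, 0, 0, 0, 0.4, 0], [0, -0.8, 0, 0, 0, 0.05, 0], [0, 0, 0, 0, 0, 0, 0], [0, 0, 0, 0, 0, 0, 0]])

```text
t: 10.35
tool_pos: [0.6261, -0.2971, 0.302]
tool_rot: [0.183, -3.134, -0.003]
contact_force: [-0.2, 0.9, -0.8]
opening: 0.0401
```

Run:
```python
from h import *
S=shot("scene");D=shot("side");W=shot("wrist")
o=ctrl.get_obs(); print(vec(o["tool_pos"]),o["tool_rot"],o["contact_force"],o["t"])
for n in ("tube","tube_hole","seat"):
    a=mark(S,n);b=mark(D,n)
    print(n,[(x.round(1),round(p,2)) for x,p in a[:2]],[(x.round(1),round(p,2)) for x,p in b[:2]], *( [vec(v) for v in tri([S,D],[a[0][0],b[0][0]])] if a and b else []))
a=cv2.resize(S["frame"][110:230,170:330],(400,300),interpolation=cv2.INTER_CUBIC)
b=cv2.resize(D["frame"][260:410,320:520],(400,300),interpolation=cv2.INTER_CUBIC)
w=cv2.resize(W["frame"],(400,300))
cv2.imwrite("pics/i3.png",np.vstack([np.hstack([a,b]),np.hstack([w,0*w])])); cv2.imwrite("pics/w3.png",cv2.convertScaleAbs(W["frame"],alpha=1.6))
```

```text
[ 0.6266 -0.2963  0.3033] [ 1.85348764e-01 -3.13562432e+00 -1.02456774e-03] [ 0.16645714 -0.20986645 -0.37717082] 10.5
tube [(array([246.4, 158.5]), 0.89), (array([457.7, 343.1]), 0.66)] [(array([389.6, 305.8]), 0.68)] [ 0.6195 -0.295   0.2011] [0.0022 0.0022]
tube_hole [(array([234. , 152.1]), 0.62)] [(array([405.3, 293.2]), 0.79), (array([252.2, 258.1]), 0.23)] [ 0.6463 -0.2988  0.2306] [0.0003 0.0003]
seat [(array([241.1, 184.5]), 0.95)] [(array([394.3, 228.2]), 0.72)] [ 0.6902 -0.169   0.2438] [0.0157 0.0157]
```

View pics/i3.png

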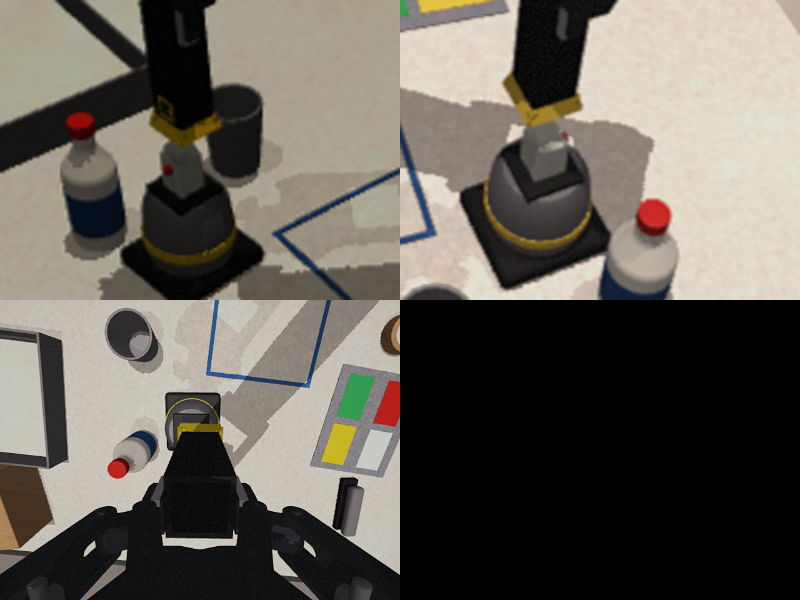

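```bash
cat >> h.py <<'E'
def sq(c,yaw,a,z):
    p=np.array([[1,1],[1,-1],[-1,-1],[-1,1]])*a/2; R=np.array([[np.cos(yaw),-np.sin(yaw)],[np.sin(yaw),np.cos(yaw)]])
    return np.c_[p@R.T+np.array(c)[:2],np.full(4,z)]
def crop(p,polys,l,t,w,h,W=400,H=300,al=1.6):
    im=cv2.resize(p["frame"][t:t+h,l:l+w],(W,H),interpolation=cv2.INTER_CUBIC); im=cv2.convertScaleAbs(im,alpha=al)
    for P,col in polys:
        q=(proj(p,P)-[l,t]+.5)*[W/w,H/h]; cv2.polylines(im,[np.round(q).astype(int)],True,col,1,cv2.LINE_AA)
    return im
E
python3 - <<'E'
from h import *
o=ctrl.get_obs(); x,y,z=o["tool_pos"]
S=shot("scene");D=shot("side");W=shot("wrist")
c=(x-.0018,y); yw=.118; zb=z-.107
seat=(.6253,-.3087)
P=[(sq(c,yw,.055,zb),(0,255,0)),(sq(c,yw,.041,zb+.14),(0,255,0)),(sq(c,yw,.041,zb+.014),(0,255,0)),(sq(seat,.107,.058,.11),(255,0,255)),(sq(seat,.107,.019,.165),(255,0,255)),(sq(seat,.107,.03,.152),(255,255,0))]
cv2.imwrite("pics/i4.png",np.vstack([np.hstack([crop(S,P,170,110,160,120),crop(D,P,320,260,200,150)]),np.hstack([crop(W,P,220,130,200,150),crop(W,P,200,260,240,180,al=2.5)])]))
E
```

```text
(no output)
```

View pics/i4.png

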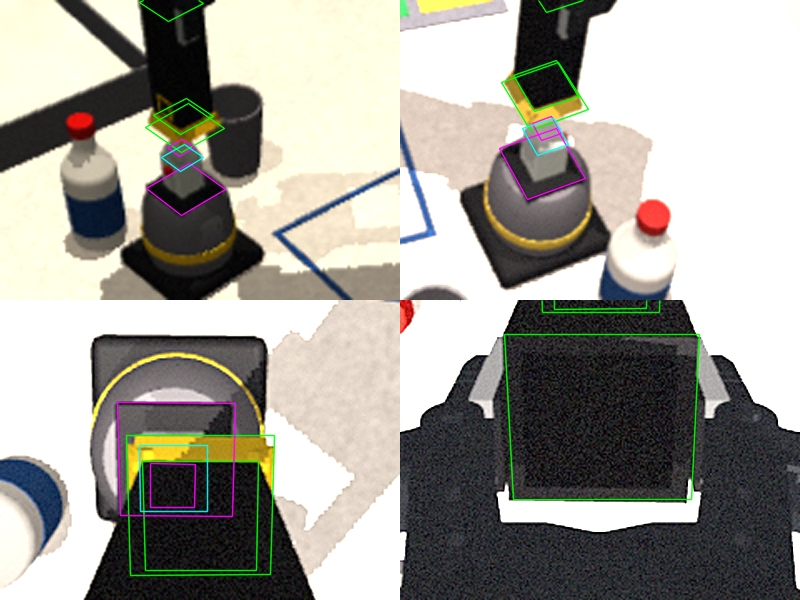

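The overlay of the held tube matches the wrist and scene views, so I know its pose in the grip. I'll shift over the stub and start descending.

Request:
carry_out(series=[[0.02, -0.5, 0, 0, 0, -0.1, 0], [0, 0, 0, 0, 0, 0, 0], [0, 0, 0, 0, 0, 0, 0]])

```text
t: 11.25
tool_pos: [0.627, -0.3104, 0.3036]
tool_rot: [0.167, -3.137, -0.0]
contact_force: [0.4, -0.2, -0.4]
opening: 0.0401
```

Run:
```python
from h import *
o=ctrl.get_obs(); x,y,z=o["tool_pos"];print(o["tool_pos"],o["tool_rot"])
W=shot("wrist")
c=(x-.0018,y); yw=.107; zb=z-.107
seat=(.6253,-.3087)
P=[(sq(c,yw,.055,zb),(0,255,0)),(sq(c,yw,.041,zb+.14),(0,255,0)),(sq(seat,.107,.058,.11),(255,0,255)),(sq(seat,.107,.11,.0),(255,0,255))]
S=shot("scene");D=shot("side")
cv2.imwrite("pics/i5.png",np.vstack([np.hstack([crop(S,P,170,110,160,120),crop(D,P,320,260,200,150)]),np.hstack([crop(W,P,220,130,200,150),crop(W,P,200,260,240,180,al=2.5)])]))
```

```text
[ 0.62699061 -0.31041197  0.30358105] [ 1.66909764e-01 -3.13690264e+00 -4.24597500e-04]
```

View pics/i5.png

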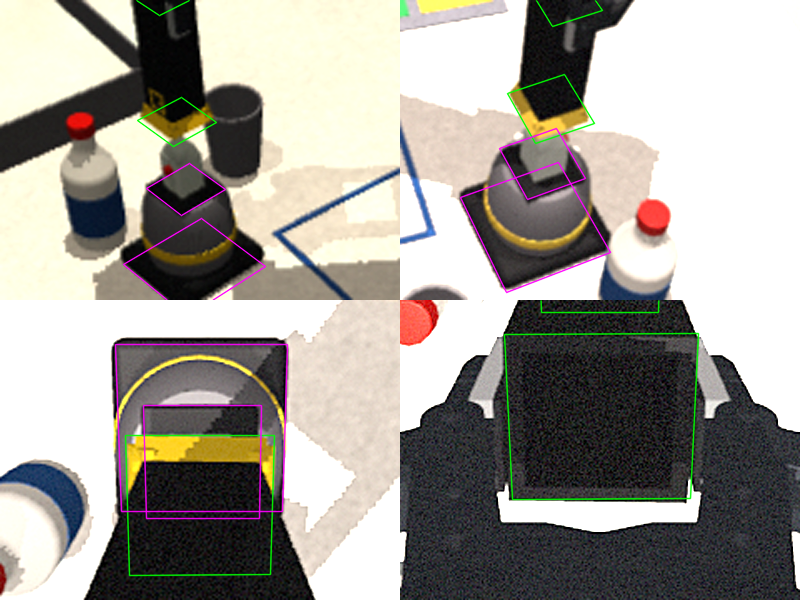

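Request:
carry_out(series=[[0, 0.06, -0.4, 0, 0, 0, 0], [0, 0, -0.4, 0, 0, 0, 0], [0, 0, -0.4, 0, 0, 0, 0], [0, 0, -0.2, 0, 0, 0, 0], [0, 0, -0.2, 0, 0, 0, 0], [0, 0, 0, 0, 0, 0, 0]])

```text
t: 12.0
tool_pos: [0.6268, -0.3081, 0.2625]
tool_rot: [0.168, -3.136, -0.002]
contact_force: [0.2, 0.8, -1.5]
opening: 0.0401
```

Request:
carry_out(series=[[0, 0, -0.2, 0, 0, 0, 0], [0, 0, -0.2, 0, 0, 0, 0], [0, 0, 0, 0, 0, 0, 0]])

```text
t: 12.3
tool_pos: [0.6268, -0.3081, 0.2528]
tool_rot: [0.168, -3.136, -0.001]
contact_force: [-0.3, 1.0, -0.6]
opening: 0.0402
```

The mouth is past the taper (z about 0.146) with no side force. Continuing over the button.

Request:
carry_out(series=[[0, 0, -0.2, 0, 0, 0, 0], [0, 0, -0.2, 0, 0, 0, 0], [0, 0, 0, 0, 0, 0, 0]])

```text
t: 12.6
tool_pos: [0.6278, -0.3087, 0.2438]
tool_rot: [-0.168, 3.135, -0.002]
contact_force: [2.5, -1.3, -1.5]
opening: 0.0401
```

Request:
carry_out(series=[[0, 0, -0.2, 0, 0, 0, 0], [0, 0, -0.2, 0, 0, 0, 0], [0, 0, 0, 0, 0, 0, 0]])

```text
t: 12.9
tool_pos: [0.6275, -0.3087, 0.2332]
tool_rot: [-0.168, 3.136, -0.002]
contact_force: [4.7, -2.6, -1.0]
opening: 0.0401
```

Request:
carry_out(series=[[0, 0, -0.2, 0, 0, 0, 0], [0, 0, -0.2, 0, 0, 0, 0], [0, 0, 0, 0, 0, 0, 0]])

```text
t: 13.2
tool_pos: [0.6272, -0.3088, 0.2229]
tool_rot: [-0.168, 3.137, -0.002]
contact_force: [4.3, -3.1, -0.6]
opening: 0.0405
```

Request:
carry_out(series=[[0, 0, -0.1, 0, 0, 0, 0], [0, 0, -0.1, 0, 0, 0, 0], [0, 0, 0, 0, 0, 0, 0]])

```text
t: 13.5
tool_pos: [0.6264, -0.3088, 0.2179]
tool_rot: [0.168, -3.135, 0.001]
contact_force: [1.6, -4.3, -0.1]
opening: 0.0402
```

Request:
carry_out(series=[[0, 0, -0.1, 0, 0, 0, 0], [0, 0, 0, 0, 0, 0, 0], [0, 0, 0, 0, 0, 0, 0]])

```text
t: 13.8
tool_pos: [0.6266, -0.3088, 0.217]
tool_rot: [0.168, -3.136, 0.001]
contact_force: [-0.9, -3.5, 5.3]
opening: 0.0401
```

Request:
carry_out(series=[[0, 0, -0.1, 0, 0, 0, 0], [0, 0, -0.05, 0, 0, 0, 0], [0, 0, 0, 0, 0, 0, 0]])

```text
t: 14.1
tool_pos: [0.627, -0.3088, 0.2169]
tool_rot: [-0.168, 3.137, -0.003]
contact_force: [-4.4, -2.1, 16.0]
opening: 0.0401
```

Run:
```python
from h import *
S=shot("scene");D=shot("side")
P=[]
cv2.imwrite("pics/i6.png",np.hstack([crop(S,P,200,130,80,60),crop(D,P,360,290,80,60)]))
```

```text
(no output)
```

View pics/i6.png

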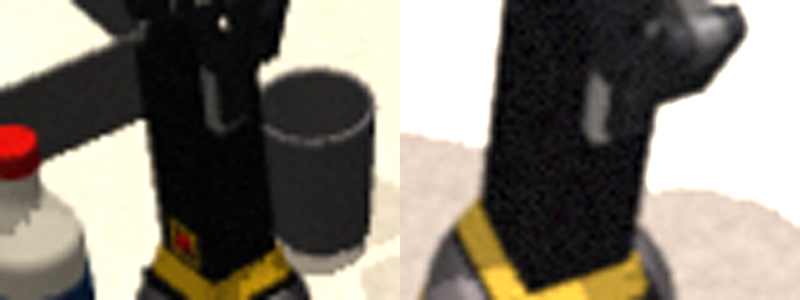

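Red now shows inside the yellow-framed hole (left panel ~183,242), and the mouth height (0.217 - 0.107 = 0.110) matches the seat. Releasing and heading to the box.

Request:
carry_out(series=[[0, 0, 0.1, 0, 0, 0, 1], [0, 0, 0, 0, 0, 0, 1], [0, 0, 0, 0, 0, 0, 1], [0, 0, 0, 0, 0, 0, 1], [0, 0, 1, 0, 0, 0, 1], [0, 0, 1, 0, 0, 0, 1], [0, 0, 1, 0, 0, 0, 1], [0, 1, 0.5, 0, 0, 0, 1], [-0.2, 1, 0, 0, 0, 0, 1], [-0.2, 1, 0, 0, 0, 0, 1], [-0.2, 1, 0, 0, 0, 0, 1], [-0.2, 1, 0, 0, 0, 0, 1]])

```text
t: 15.4
tool_pos: [0.6066, -0.182, 0.3017]
tool_rot: [0.168, -3.136, -0.002]
contact_force: [0.3, 0.4, -0.0]
opening: 0.0854
```

Run:
```python
from h import *
o=ctrl.get_obs(); print(vec(o["tool_pos"]),o["t"])
W=shot("wrist");S=shot("scene");D=shot("side")
cv2.imwrite("pics/w6.png",W["frame"])
seat=(.6253,-.3087);P=[(sq(seat,.107,.055,.11),(0,255,0)),(sq(seat,.107,.041,.25),(0,255,0))]
cv2.imwrite("pics/i7.png",np.hstack([crop(S,P,190,110,100,75),crop(D,P,350,270,100,75)]))
for n in ("tube","tube_hole"):
    a=mark(S,n);b=mark(D,n); print(n,a[:1],b[:1],tri([S,D],[a[0][0],b[0][0]]))
```

```text
[ 0.6066 -0.182   0.3017] 15.4
tube [(array([241.6  , 183.984]), 0.92)] [(array([389.376, 342.384]), 0.76)] (array([ 0.62490455, -0.31335173,  0.11062743]), [np.float64(0.0030509099399098857), np.float64(0.0030509099399095275)])
tube_hole [(array([236.288, 178.512]), 0.79)] [(array([401.728, 329.712]), 0.87)] (array([ 0.64361888, -0.31018184,  0.14010396]), [np.float64(0.00027285694989823454), np.float64(0.0002728569498982521)])
```

View pics/i7.png

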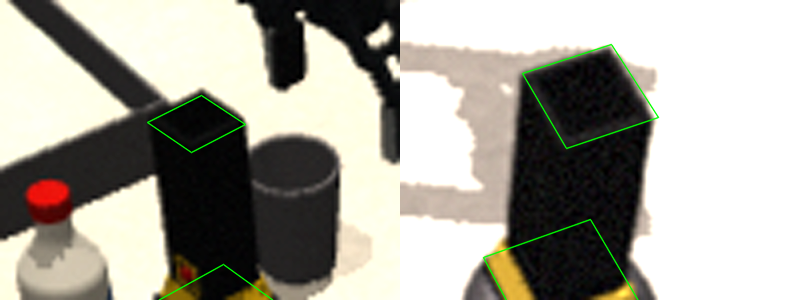

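View pics/w6.png

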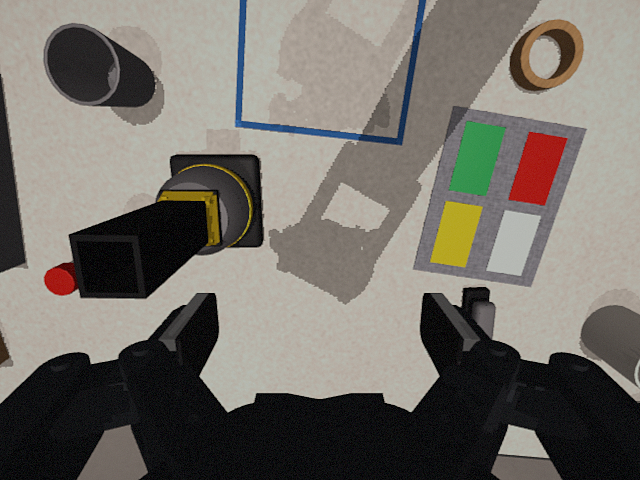

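The tube stands seated and square; the overlay lines up in both views. Moving over the box.

Request:
carry_out(series=[[-0.3, 1, 0, 0, 0, 0.2, 1], [-0.3, 1, 0, 0, 0, 0.2, 1], [-0.3, 1, 0, 0, 0, 0.2, 1], [-0.3, 1, 0, 0, 0, 0.2, 1], [-0.3, 1, 0, 0, 0, 0.2, 1], [-0.3, 1, 0, 0, 0, 0, 1], [-0.3, 1, 0, 0, 0, 0, 1], [-0.3, 1, 0, 0, 0, 0, 1], [-0.3, 1, 0, 0, 0, 0, 1], [-0.3, 1, 0, 0, 0, 0, 1], [-0.3, 1, 0, 0, 0, 0, 1], [-0.3, 1, 0, 0, 0, 0, 1]])

```text
t: 16.95
tool_pos: [0.5172, 0.117, 0.3025]
tool_rot: [0.323, -3.125, 0.0]
contact_force: [0.9, 0.4, 0.0]
opening: 0.0856
```

Request:
carry_out(series=[[-0.3, 1, 0, 0, 0, 0, 1], [-0.3, 1, 0, 0, 0, 0, 1], [-0.3, 1, -0.1, 0, 0, 0, 1], [-0.3, 1, -0.1, 0, 0, 0, 1], [-0.3, 1, -0.2, 0, 0, 0, 1], [-0.3, 1, -0.3, 0, 0, 0, 1], [-0.3, 1, -0.3, 0, 0, 0, 1], [-0.2, 1, 0, 0, 0, 0, 1], [0, 0.3, 0, 0, 0, 0, 1], [0, 0, 0, 0, 0, 0, 1]])

```text
t: 17.95
tool_pos: [0.4601, 0.3244, 0.2774]
tool_rot: [0.326, -3.124, 0.001]
contact_force: [0.2, -0.1, 0.1]
opening: 0.0855
```

Run:
```python
from h import *
o=ctrl.get_obs(); print(vec(o["tool_pos"]),o["tool_rot"],o["t"])
W=shot("wrist")
cv2.imwrite("pics/w8.png",W["frame"])
a=rectify(W,.39,.63,.20,.46,.046,400/.26)
b=rectify(W,.42,.52,.28,.38,.07,4000)
cv2.imwrite("pics/r8.png",np.hstack([cv2.resize(cv2.convertScaleAbs(a,alpha=2.),(400,int(400*.24/.26))),cv2.resize(cv2.convertScaleAbs(b,alpha=2.),(400,int(400*.24/.26)))]))
print([(n,mark(W,n)[:1]) for n in ("lid","lid_handle","box_lip")])
```

```text
[0.4601 0.3244 0.2774] [ 3.25872478e-01 -3.12444184e+00  7.32700407e-04] 17.95
[('lid', [(array([321.408, 247.68 ]), 0.95)]), ('lid_handle', [(array([325.888, 224.688]), 0.67)]), ('box_lip', [(array([324.8 , 172.32]), 0.6)])]
```

View pics/w8.png

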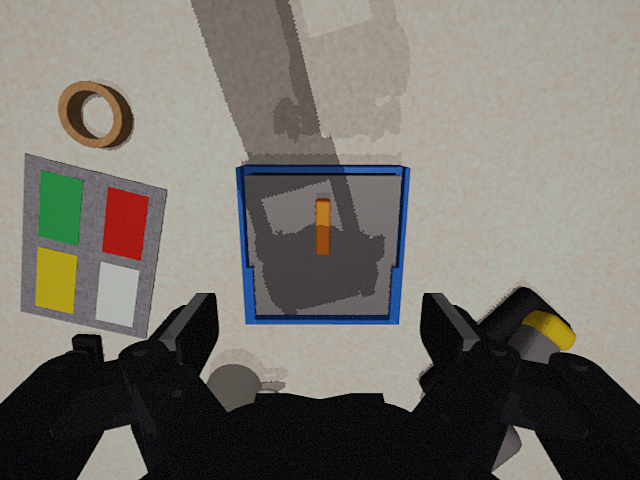

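View pics/r8.png

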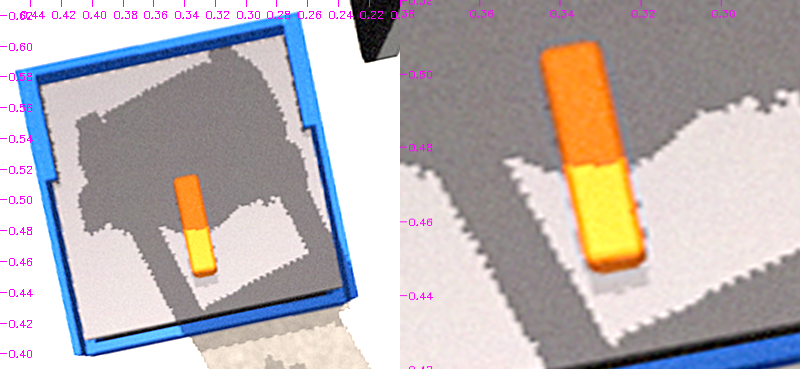

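```bash
cat >> h.py <<'E'
def colrect(p,lo,hi,z,box=None,er=0):
    hsv=cv2.cvtColor(p["frame"],cv2.COLOR_BGR2HSV); m=cv2.inRange(hsv,np.array(lo),np.array(hi))
    if box: mm=np.zeros_like(m); l,t,w,h=box; mm[t:t+h,l:l+w]=m[t:t+h,l:l+w]; m=mm
    n,lab,st,_=cv2.connectedComponentsWithStats(m); i=1+np.argmax(st[1:,4]); m=(lab==i)
    c,_=cv2.findContours(m.astype(np.uint8),cv2.RETR_EXTERNAL,cv2.CHAIN_APPROX_NONE)
    P=np.array([onz(p,q[0],z)[:2] for q in max(c,key=len)],np.float32)*1000
    return cv2.minAreaRect(P),m.sum()
E
python3 - <<'E'
from h import *
W=shot("wrist")
r=colrect(W,(5,150,60),(20,255,255),.07,(290,180,70,90));print(r, cv2.boxPoints(r[0]).round(1).tolist())
for n,lo,hi,b in (("red",(0,150,60),(3,255,255),(0,140,180,210)),("green",(55,100,40),(80,255,255),(0,140,180,210)),("yellow",(22,150,60),(32,255,255),(0,140,180,210)),("white",(0,0,150),(179,40,255),(90,250,60,90))):
    print(n,colrect(W,lo,hi,.002,b))
E
```

```text
(((477.2363586425781, 331.7527770996094), (61.293190002441406, 15.937957763671875), 11.711366653442383), np.int64(796)) [[445.6000061035156, 333.29998779296875], [448.79998779296875, 317.70001220703125], [508.8999938964844, 330.20001220703125], [505.6000061035156, 345.79998779296875]]
red (((541.9281005859375, 90.39016723632812), (49.884037017822266, 86.20082092285156), 87.1207275390625), np.int64(2564))
green (((538.0703735351562, 10.30723762512207), (50.35055923461914, 86.53907012939453), 87.1213150024414), np.int64(2731))
yellow (((638.2371215820312, 4.914384841918945), (49.88338088989258, 86.50537109375), 87.08360290527344), np.int64(2266))
white (((642.8194580078125, 84.96922302246094), (50.42181396484375, 86.46967315673828), 87.25410461425781), np.int64(2199))
```

Measurements agree with the given sizes:

| Item | Position (m) | Yaw (rad) | Size (mm) |
|---|---|---|---|
| Handle | (0.477, 0.332) | 0.204 | 61 x 16 |
| Mat places | red (0.542, 0.090), green (0.538, 0.010), yellow (0.638, 0.005), white (0.643, 0.085) | -0.050 | about 50 x 86 |

Going down on the handle.

Request:
carry_out(series=[[0.35, 0.15, -1, 0, 0, 0, 1], [0.35, 0.15, -1, 0, 0, 0, 1], [0, 0, -1, 0, 0, 0, 1], [0, 0, -1, 0, 0, 0, 1], [0, 0, -1, 0, 0, 0, 1], [0, 0, -1, 0, 0, 0, 1], [0, 0, -1, 0, 0, 0, 0.6], [0, 0, -1, 0, 0, 0, 0.6], [0, 0, -0.4, 0, 0, 0, 0.6], [0, 0, 0, 0, 0, 0, 0.6], [0, 0, 0, 0, 0, 0, 0.6]])

```text
t: 19.3
tool_pos: [0.478, 0.3318, 0.0687]
tool_rot: [-0.324, 3.123, 0.001]
contact_force: [0.0, 0.9, 0.2]
opening: 0.0511
```

Run:
```python
from h import *
o=ctrl.get_obs(); print(vec(o["tool_pos"]),o["tool_rot"],o["t"])
W=shot("wrist");cv2.imwrite("pics/w9.png",W["frame"])
```

```text
[0.478  0.3318 0.0687] [-3.24111970e-01  3.12330461e+00  8.47277428e-04] 19.3
```

View pics/w9.png

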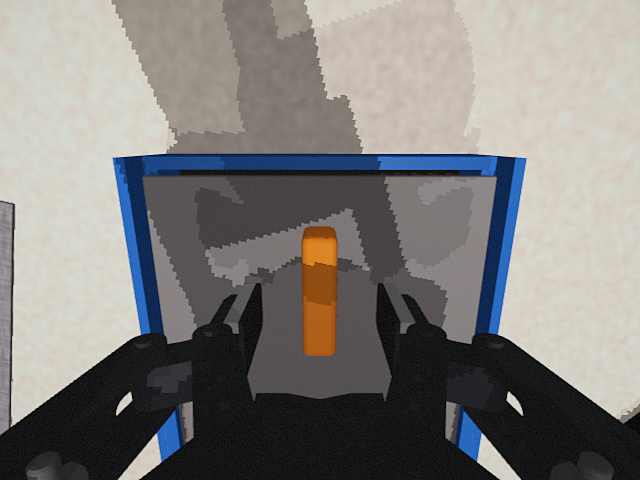

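The handle is centred between the jaws (column 320). Lowering the last 18 mm and gripping.

Request:
carry_out(series=[[0, 0, -0.4, 0, 0, 0, 0.6], [0, 0, -0.34, 0, 0, 0, 0.6], [0, 0, 0, 0, 0, 0, 0.6], [0, 0, 0, 0, 0, 0, 0], [0, 0, 0, 0, 0, 0, 0], [0, 0, 0, 0, 0, 0, 0], [0, 0, 0, 0, 0, 0, 0], [0, 0, 0, 0, 0, 0, 0], [0, 0, 0, 0, 0, 0, 0]], grip_force=80)

```text
t: 20.25
tool_pos: [0.4775, 0.3319, 0.0496]
tool_rot: [-0.325, 3.124, 0.001]
contact_force: [-0.4, 0.4, 2.5]
opening: 0.0138
```

Request:
carry_out(series=[[0, 0, 0.09, -0.04, 0.2, 0, 0], [0, 0, 0.09, -0.04, 0.2, 0, 0], [0, 0, 0.09, -0.04, 0.2, 0, 0], [0, 0, 0, 0, 0, 0, 0], [0, 0, 0, 0, 0, 0, 0]])

```text
t: 20.75
tool_pos: [0.4777, 0.3318, 0.0558]
tool_rot: [0.318, -3.065, 0.009]
contact_force: [2.0, 0.9, 0.9]
opening: 0.0141
```

Run:
```python
from h import *
o=ctrl.get_obs(); print(vec(o["tool_pos"]),o["contact_force"],o["wrist_torque"],o["t"])
S=shot("scene");D=shot("side");W=shot("wrist")
cv2.imwrite("pics/i10.png",np.vstack([np.hstack([crop(S,[],390,270,140,105),crop(D,[],200,110,140,105)]),np.hstack([crop(W,[],100,120,440,330),crop(W,[],100,120,440,330)])]))
```

```text
[0.4777 0.3318 0.0558] [2.03643918 0.85429849 0.93760029] [ 0.06848984 -0.53824013  0.00105925] 20.75
```

View pics/i10.png

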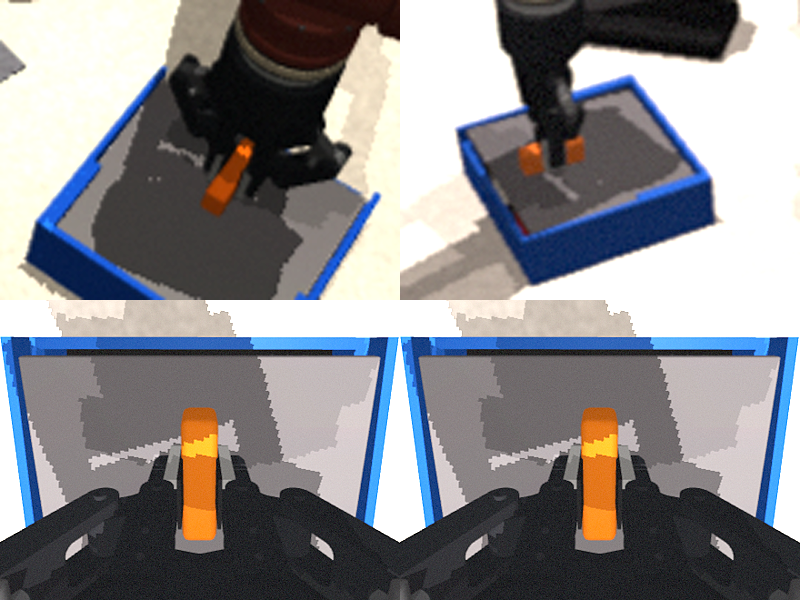

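The side view shows a gap at the lid's -x end, with red visible below it, so the end is raised. Sliding along box -x.

Request:
carry_out(series=[[-0.2, -0.04, 0, 0, 0, 0, 0], [-0.2, -0.04, 0, 0, 0, 0, 0], [-0.2, -0.04, 0, 0, 0, 0, 0], [-0.2, -0.04, 0, 0, 0, 0, 0], [0, 0, 0, 0, 0, 0, 0]])

```text
t: 21.4
tool_pos: [0.4559, 0.3275, 0.0557]
tool_rot: [0.319, -3.062, 0.009]
contact_force: [-2.0, -0.3, 3.1]
opening: 0.014
```

Request:
carry_out(series=[[-0.2, -0.04, 0.02, 0, 0, 0, 0], [-0.2, -0.04, 0.02, 0, 0, 0, 0], [-0.2, -0.04, 0.02, 0, 0, 0, 0], [-0.2, -0.04, 0.02, 0, 0, 0, 0], [0, 0, 0, 0, 0, 0, 0]])

```text
t: 21.9
tool_pos: [0.4356, 0.3233, 0.0571]
tool_rot: [0.319, -3.062, 0.01]
contact_force: [-0.3, 0.5, -1.8]
opening: 0.0147
```

Request:
carry_out(series=[[-0.3, -0.06, 0.03, 0, 0, 0, 0], [-0.3, -0.06, 0.03, 0, 0, 0, 0], [-0.3, -0.06, 0.03, 0, 0, 0, 0], [-0.3, -0.06, 0, 0, 0, 0, 0], [-0.3, -0.06, 0, 0, 0, 0, 0], [-0.3, -0.06, 0, 0, 0, 0, 0], [0, 0, 0, 0, 0, 0, 0]])

```text
t: 22.6
tool_pos: [0.3909, 0.3145, 0.0598]
tool_rot: [0.319, -3.063, 0.009]
contact_force: [-0.7, 0.8, -1.4]
opening: 0.0141
```

Drawn 88 mm, and the force reads only the lid's weight, so it is free. Lifting, levelling and carrying it to the tape square.

Request:
carry_out(series=[[0, 0, 0.5, 0, 0, 0, 0], [0, 0, 1, 0, 0, 0, 0], [0, 0, 1, 0.04, -0.2, 0, 0], [0, 0, 1, 0.04, -0.2, 0, 0], [0, 0, 1, 0.04, -0.2, 0, 0], [0, -0.3, 0.5, 0, 0, 0, 0], [0, -0.7, 0, 0, 0, -0.2, 0], [0, -0.8, 0, 0, 0, -0.2, 0], [0, -0.8, 0, 0, 0, -0.2, 0], [0, -0.8, 0, 0, 0, -0.2, 0], [0, -0.8, 0, 0, 0, -0.2, 0], [0, -0.8, 0, 0, 0, -0.2, 0]])

```text
t: 23.8
tool_pos: [0.392, 0.1884, 0.1851]
tool_rot: [0.135, -3.138, 0.001]
contact_force: [0.2, -0.4, -1.2]
opening: 0.0143
```

Request:
carry_out(series=[[0, -0.8, 0, 0, 0, -0.2, 0], [0, -0.8, 0, 0, 0, -0.2, 0], [0, -0.8, 0, 0, 0, -0.2, 0], [0, -0.8, 0, 0, 0, -0.2, 0], [0, -0.8, 0, 0, 0, 0, 0], [0, -0.8, 0, 0, 0, 0, 0], [0, -0.8, 0, 0, 0, 0, 0], [0, -0.8, 0, 0, 0, 0, 0], [0, -0.8, 0, 0, 0, 0, 0], [0, -0.8, 0, 0, 0, 0, 0], [0, -0.8, 0, 0, 0, 0, 0], [0, -0.8, 0, 0, 0, 0, 0]])

```text
t: 25.0
tool_pos: [0.3917, -0.0515, 0.1852]
tool_rot: [0.011, -3.141, 0.0]
contact_force: [0.8, -0.0, -1.8]
opening: 0.0141
```

Request:
carry_out(series=[[0, -0.8, 0, 0, 0, 0, 0], [0, -0.8, 0, 0, 0, 0, 0], [0, -0.8, 0, 0, 0, 0, 0], [0, -0.8, 0, 0, 0, 0, 0], [0, -0.8, 0, 0, 0, 0, 0], [0, -0.2, 0, 0, 0, 0, 0], [0, 0, 0, 0, 0, 0, 0], [0, 0, 0, 0, 0, 0, 0]])

```text
t: 25.8
tool_pos: [0.3919, -0.1549, 0.185]
tool_rot: [0.011, -3.141, -0.001]
contact_force: [-0.3, -0.6, -1.5]
opening: 0.0142
```

Run:
```python
from h import *
o=ctrl.get_obs(); print(vec(o["tool_pos"]),o["tool_rot"],o["contact_force"],o["t"])
S=shot("scene");D=shot("side");W=shot("wrist")
cv2.imwrite("pics/s11.png",S["frame"]);cv2.imwrite("pics/d11.png",D["frame"]);cv2.imwrite("pics/w11.png",W["frame"])
```

```text
[ 0.3919 -0.1549  0.185 ] [ 1.13345210e-02 -3.14119150e+00 -1.03969964e-03] [-0.31558354 -0.59437353 -1.4552391 ] 25.8
```

View pics/s11.png

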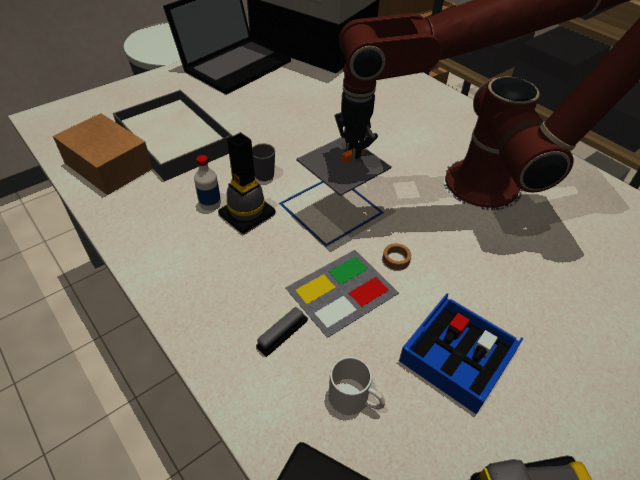

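View pics/d11.png

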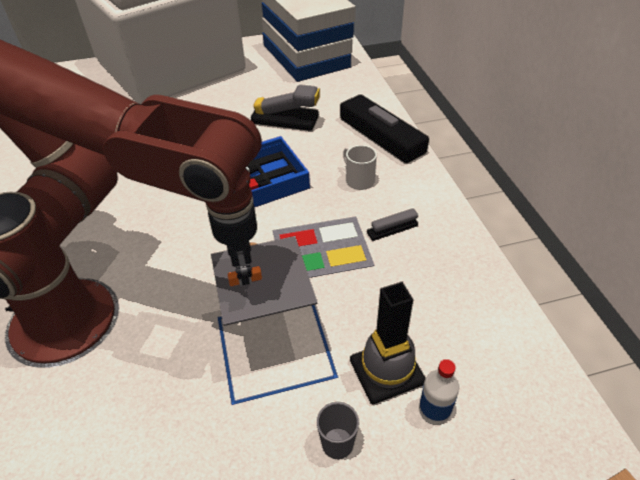

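View pics/w11.png

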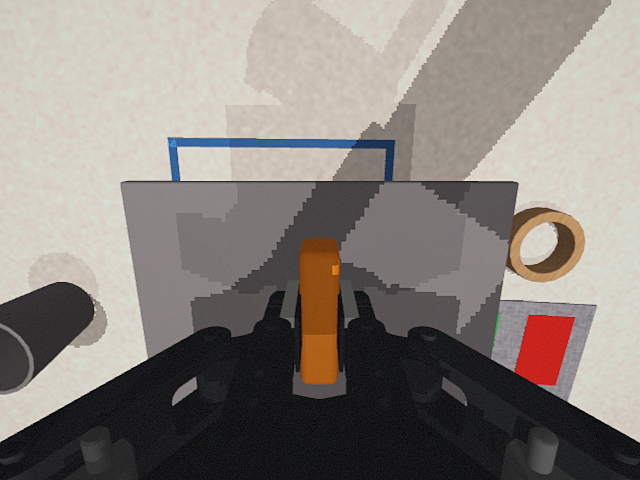

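The lid is level over the tape square, and the opened box shows red and white spigots (scene 459,323 and 487,340). I'll refine the tape square from the wrist pictures.

Run:
```python
from h import *
W=shot("wrist"); o=ctrl.get_obs()
base=W
def pose(pos,rot):
    p=dict(base); p.pop("R");p.pop("t"); p["R"],p["t"]=ext(p,dict(tool_pos=np.array(pos),tool_rot=np.array(rot))); return p
def line(p,fr,l,t,w,h):
    hsv=cv2.cvtColor(fr,cv2.COLOR_BGR2HSV); m=cv2.inRange(hsv,np.array((100,110,40)),np.array((125,255,255)))[t:t+h,l:l+w]
    ys,xs=np.nonzero(m); P=np.array([onz(p,(x+l,y+t),0)[:2] for x,y in zip(xs,ys)])*1000
    vx,vy,cx,cy=cv2.fitLine(P.astype(np.float32),cv2.DIST_HUBER,0,.01,.01).ravel(); return len(P),np.round([cx,cy],1),round(np.degrees(np.arctan2(vy,vx)),2)
print("now near edge",line(W,W["frame"],180,130,205,25),"L",line(W,W["frame"],165,150,20,28),"R",line(W,W["frame"],383,150,20,28))
f1=cv2.imread("pics/w1.png");p1=pose([0.5729,-0.1177,0.3036],[0,-3.141,0]); 
print("w1 far",line(p1,f1,190,150,150,15),"L",line(p1,f1,155,0,40,150),"R",line(p1,f1,335,0,20,150))
f6=cv2.imread("pics/w6.png");p6=pose([0.6066,-.182,.3017],[.168,-3.136,-.002])
print("w6 far",line(p6,f6,240,115,160,30),"L",line(p6,f6,230,0,20,115),"R",line(p6,f6,395,0,35,130))
```

```text
now near edge (1642, array([ 324.5, -189.3], dtype=float32), np.float32(89.92)) L (210, array([ 344.3, -291.6], dtype=float32), np.float32(-0.26)) R (210, array([342.8, -88.5], dtype=float32), np.float32(-0.86))
w1 far (757, array([ 526.7, -187.3], dtype=float32), np.float32(89.94)) L (848, array([ 426.1, -290.1], dtype=float32), np.float32(-0.07)) R (891, array([426.5, -87.6], dtype=float32), np.float32(0.0))
w6 far (979, array([ 526.5, -189.4], dtype=float32), np.float32(-89.92)) L (665, array([ 452.1, -290.9], dtype=float32), np.float32(-0.16)) R (772, array([438.1, -88.2], dtype=float32), np.float32(0.02))
```

Run:
```python
from h import *
W=shot("wrist"); o=ctrl.get_obs();print(o["tool_pos"])
zt=o["tool_pos"][2]-.0036
for px in ((121.5,182),(518,182),(150,357)): print(px,vec(onz(W,px,zt)-o["tool_pos"]))
```

```text
[ 0.39215733 -0.15470457  0.1850489 ]
(121.5, 182) [-0.0515 -0.0854 -0.0036]
(518, 182) [-0.0527  0.0853 -0.0036]
(150, 357) [ 0.0353 -0.0843 -0.0036]
```

Request:
carry_out(series=[[0.1, -0.7, 0, 0, 0, -0.07, 0], [0, -0.69, 0, 0, 0, 0, 0], [0, 0, -1, 0, 0, 0, 0], [0, 0, -1, 0, 0, 0, 0], [0, 0, -1, 0, 0, 0, 0], [0, 0, -1, 0, 0, 0, 0], [0, 0, -1, 0, 0, 0, 0], [0, 0, -1, 0, 0, 0, 0], [0, 0, -0.4, 0, 0, 0, 0], [0, 0, 0, 0, 0, 0, 0], [0, 0, 0, 0, 0, 0, 0]])

```text
t: 27.15
tool_pos: [0.3953, -0.1904, 0.026]
tool_rot: [-0.001, 3.14, -0.001]
contact_force: [0.1, 0.5, -1.8]
opening: 0.0143
```

Run:
```python
from h import *
W=shot("wrist"); o=ctrl.get_obs();print(o["tool_pos"],o["tool_rot"],o["contact_force"])
x,y,z=o["tool_pos"]
P=[(sq((.4255,-.1894),0,.21,0),(0,255,0)),(sq((x+.031,y),0,.171,z-.0036),(255,0,255))]
S=shot("scene");D=shot("side")
cv2.imwrite("pics/i12.png",np.vstack([np.hstack([crop(S,P,260,140,160,120),crop(D,P,200,270,180,135)]),np.hstack([crop(W,P,0,0,640,480),crop(W,P,0,0,640,480)])]))
```

```text
[ 0.39574468 -0.19067575  0.02656483] [-6.76299719e-04  3.13940360e+00 -2.36742222e-03] [-0.61407258  0.52084851 -1.78240013]
```

View pics/i12.png

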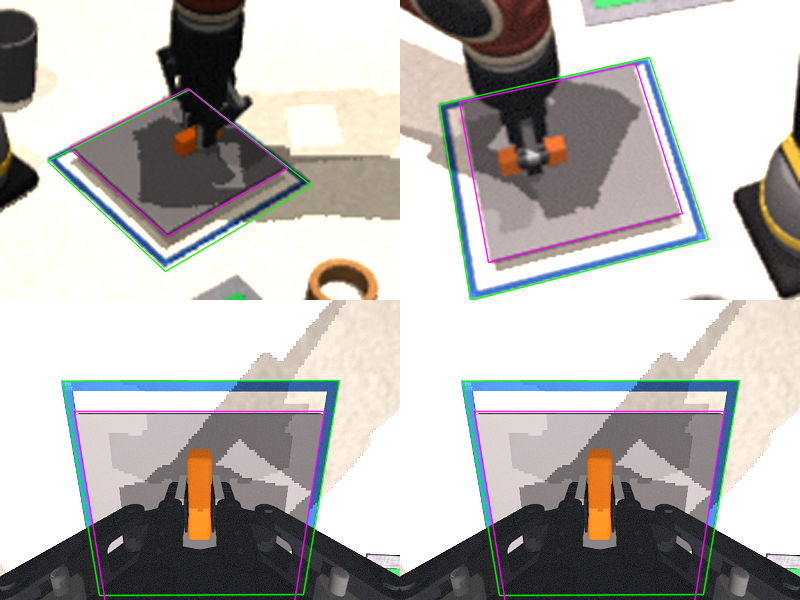

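The lid sits inside the tape in all views. Setting it down.

Request:
carry_out(series=[[-0.04, 0.04, -0.3, 0, 0, 0, 0], [0, 0, -0.2, 0, 0, 0, 0], [0, 0, -0.1, 0, 0, 0, 0], [0, 0, 0, 0, 0, 0, 0]])

```text
t: 27.7
tool_pos: [0.3935, -0.1889, 0.0098]
tool_rot: [0.0, -3.141, -0.001]
contact_force: [-0.1, 0.2, -2.0]
opening: 0.0142
```

Request:
carry_out(series=[[0, 0, -0.05, 0, 0, 0, 0], [0, 0, 0, 0, 0, 0, 0], [0, 0, 0, 0, 0, 0, 0]])

```text
t: 28.0
tool_pos: [0.3937, -0.189, 0.0095]
tool_rot: [0.001, -3.141, -0.001]
contact_force: [-3.4, 2.6, 6.0]
opening: 0.0143
```

Request:
carry_out(series=[[0, 0, 0, 0, 0, 0, 0.5], [0, 0, 0, 0, 0, 0, 0.5], [0, 0, 0, 0, 0, 0, 0.5], [0, 0, 0, 0, 0, 0, 0.5], [0, 0, 0.5, 0, 0, 0, 0.5], [0, 0, 1, 0, 0, 0, 0.5], [0, 0, 1, 0, 0, 0, 0.5], [0, 0, 1, 0, 0, 0, 1], [0, 0, 1, 0, 0, 0, 1], [0, 0, 1, 0, 0, 0, 1], [0.6, 0.5, 1, 0, 0, 0, 1], [0.6, 0.5, 1, 0, 0, 0, 1]])

```text
t: 29.2
tool_pos: [0.4238, -0.1639, 0.1985]
tool_rot: [0.002, 3.14, -0.001]
contact_force: [1.0, 0.5, -0.2]
opening: 0.0853
```

Run:
```python
from h import *
W=shot("wrist"); o=ctrl.get_obs();print(o["tool_pos"],o["t"])
S=shot("scene");D=shot("side")
P=[(sq((.4255,-.1894),0,.21,0),(0,255,0)),(sq((.4255,-.1894),0,.1695,.006),(255,0,255))]
cv2.imwrite("pics/i13.png",np.vstack([np.hstack([crop(S,P,260,140,160,120),crop(D,P,200,270,180,135)]),np.hstack([crop(W,P,0,0,640,480),crop(S,[],390,280,140,105,al=2)])]))
print(mark(W,"lid")[:1],[(n,mark(S,n)[:1]) for n in ("nozzle_red","nozzle_yellow","nozzle_green","nozzle_white")])
```

```text
[ 0.4275894  -0.16358991  0.20366695] 29.25
[(array([295.296, 218.592]), 0.86)] [('nozzle_red', [(array([448.512, 330.816]), 0.85)]), ('nozzle_yellow', [(array([479.424, 318.72 ]), 0.58)]), ('nozzle_green', []), ('nozzle_white', [(array([482.816, 352.8  ]), 0.86)])]
```

View pics/i13.png

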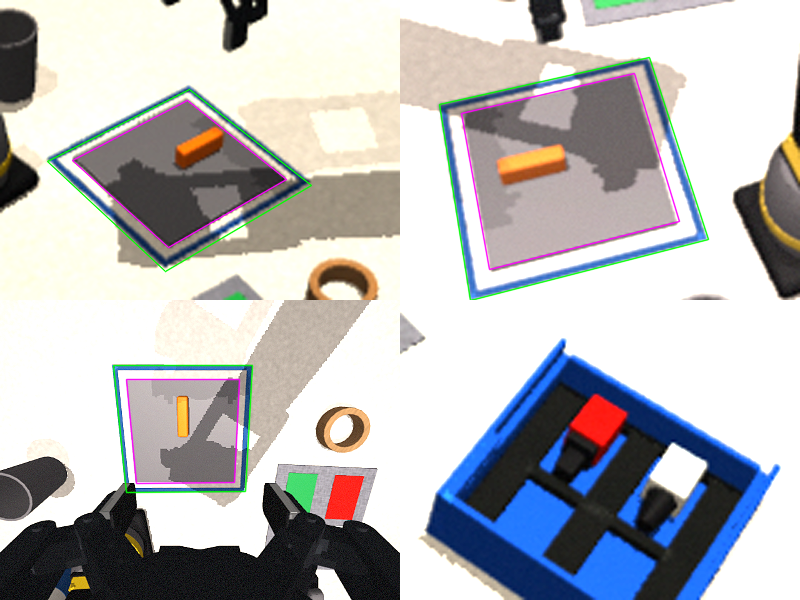

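The lid lies centred and square in the tape. The box seems to hold only red and white, with the two +x pockets empty; I'll confirm from above.

Request:
carry_out(series=[[0, 1, 0.5, 0, 0, 0.2, 1], [0, 1, 0.5, 0, 0, 0.2, 1], [0, 1, 0.5, 0, 0, 0.2, 1], [0, 1, 0.5, 0, 0, 0.2, 1], [0, 1, 0.5, 0, 0, 0.2, 1], [0, 1, 0, 0, 0, 0.2, 1], [0, 1, 0, 0, 0, 0.2, 1], [0, 1, 0, 0, 0, 0.2, 1], [0, 1, 0, 0, 0, 0.2, 1], [0, 1, 0, 0, 0, 0.2, 1], [0, 1, 0, 0, 0, 0.05, 1], [0, 1, 0, 0, 0, 0, 1]])

```text
t: 30.8
tool_pos: [0.423, 0.1365, 0.2576]
tool_rot: [0.321, -3.123, 0.0]
contact_force: [-0.0, -0.3, 0.9]
opening: 0.0854
```

Request:
carry_out(series=[[0.1, 1, 0, 0, 0, 0, 1], [0.1, 1, 0, 0, 0, 0, 1], [0.1, 1, 0, 0, 0, 0, 1], [0.1, 1, 0, 0, 0, 0, 1], [0.1, 1, 0, 0, 0, 0, 1], [0.1, 1, 0, 0, 0, 0, 1], [0.1, 1, 0, 0, 0, 0, 1], [0.1, 0.5, 0, 0, 0, 0, 1], [0, 0, 0, 0, 0, 0, 1], [0, 0, 0, 0, 0, 0, 1]])

```text
t: 31.8
tool_pos: [0.4435, 0.3227, 0.2582]
tool_rot: [0.321, -3.124, 0.002]
contact_force: [0.9, -0.8, -0.1]
opening: 0.0852
```

Run:
```python
from h import *
W=shot("wrist"); o=ctrl.get_obs();print(o["tool_pos"],o["tool_rot"],o["t"])
cv2.imwrite("pics/w14.png",cv2.convertScaleAbs(W["frame"],alpha=1.5))
a=rectify(W,.40,.62,.22,.46,.035,2500)
cv2.imwrite("pics/r14.png",cv2.convertScaleAbs(a,alpha=2.))
print([(n,mark(W,n)[:1]) for n in ("nozzle_red","nozzle_yellow","nozzle_green","nozzle_white")])
```

```text
[0.44359547 0.32250937 0.25840017] [ 3.20422434e-01 -3.12448474e+00  1.21009014e-03] 31.85
[('nozzle_red', [(array([290.496, 220.512]), 0.94)]), ('nozzle_yellow', [(array([121.28 , 239.712]), 0.23)]), ('nozzle_green', []), ('nozzle_white', [(array([347.904, 223.008]), 0.91)])]
```

View pics/w14.png

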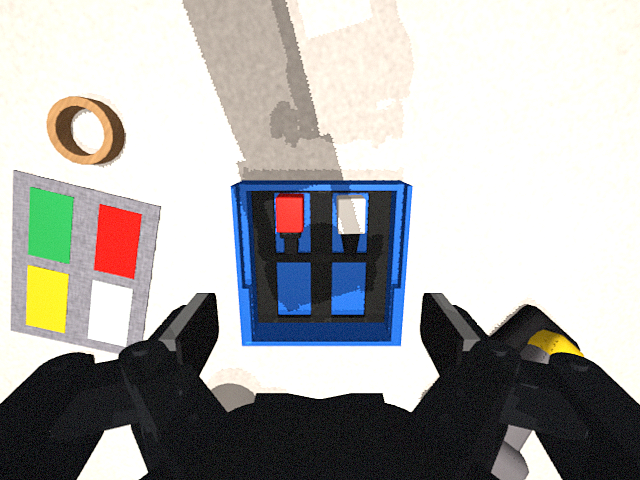

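View pics/r14.png

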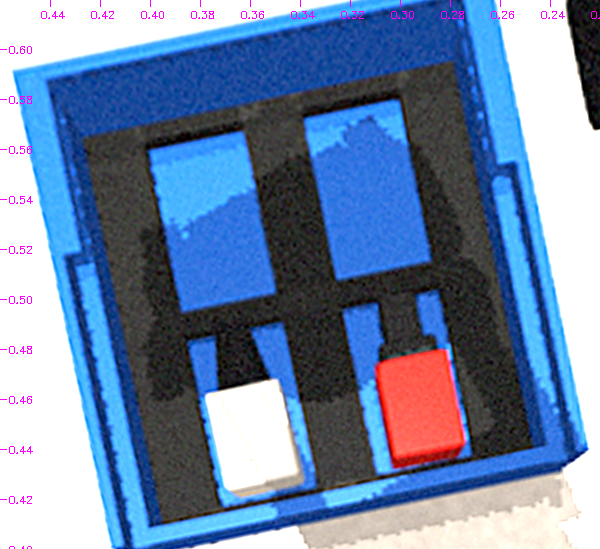

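Confirmed: only red (291,213) and white (351,214) are there, with spigots toward the lip and the two far pockets empty. Measuring the spigot tops.

Run:
```python
from h import *
W=shot("wrist")
c=np.array([.5056,.3377]);R=np.array([[np.cos(.2044),-np.sin(.2044)],[np.sin(.2044),np.cos(.2044)]])
for n in ("nozzle_red","nozzle_white"):
    m,p=mask(W,n); print(n,p,m.sum())
r=colrect(W,(0,120,40),(8,255,255),.035,(265,185,50,60));print(r); r2=colrect(W,(170,120,40),(179,255,255),.035,(265,185,50,60));print(r2)
hsv=cv2.cvtColor(W["frame"],cv2.COLOR_BGR2HSV); print(hsv[210,290],hsv[205,351],hsv[228,345])
r=colrect(W,(0,0,80),(179,60,255),.035,(330,185,45,60));print(r)
for x,y in ((-42,-34),(-42,34)): print(c+R@np.array([x,y])/1000, c+R@np.array([x-15,y])/1000)
```

```text
nozzle_red 0.62 1449
nozzle_white 0.64 1478
(((456.2735595703125, 292.31646728515625), (42.49540328979492, 29.609106063842773), 11.611023902893066), np.int64(998))
(((465.04180908203125, 278.7878723144531), (10.158782005310059, 3.618001937866211e-05), 9.651766777038574), np.int64(10))
[  2 196 187] [ 16  29 150] [ 16  29 148]
(((444.33447265625, 358.1876525878906), (43.89866638183594, 30.0783748626709), 13.703319549560547), np.int64(1062))
[0.47137563 0.29588263] [0.45668788 0.29283794]
[0.45757301 0.36246707] [0.44288526 0.35942238]
```

Request:
carry_out(series=[[0.28, -0.6, 0, 0, 0, 0, 0.5], [0.28, -0.6, -1, 0, 0, 0, 0.5], [0, 0, -1, 0, 0, 0, 0.5], [0, 0, -1, 0, 0, 0, 0.5], [0, 0, -1, 0, 0, 0, 0.5], [0, 0, -1, 0, 0, 0, 0.5], [0, 0, -1, 0, 0, 0, 0.5], [0, 0, -1, 0, 0, 0, 0.5], [0, 0, -0.5, 0, 0, 0, 0.5], [0, 0, 0, 0, 0, 0, 0.5], [0, 0, 0, 0, 0, 0, 0.5]])

```text
t: 33.3
tool_pos: [0.4582, 0.2937, 0.0722]
tool_rot: [-0.322, 3.124, 0.0]
contact_force: [0.7, 1.0, 0.6]
opening: 0.0426
```

Run:
```python
from h import *
W=shot("wrist"); o=ctrl.get_obs();print(o["tool_pos"],o["tool_rot"],o["opening"],o["t"])
cv2.imwrite("pics/w15.png",cv2.convertScaleAbs(W["frame"],alpha=1.8))
print(colrect(W,(0,120,40),(8,255,255),.035,(240,150,160,200)))
```

```text
[0.45866257 0.29395908 0.07286836] [-3.21481793e-01  3.12273054e+00  1.31548352e-03] 0.042813341527459706 33.35
(((455.5819091796875, 291.26580810546875), (44.912384033203125, 29.18195343017578), 11.644792556762695), np.int64(3723))
```

View pics/w15.png

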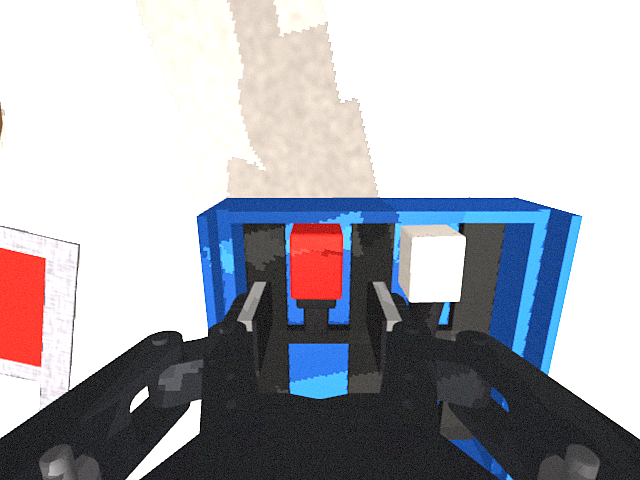

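Request:
carry_out(series=[[0, -0.08, -0.6, 0, 0, 0, 0.5], [0, 0, -0.8, 0, 0, 0, 0.5], [0, 0, -0.84, 0, 0, 0, 0.5], [0, 0, 0, 0, 0, 0, 0.5], [0, 0, 0, 0, 0, 0, 0], [0, 0, 0, 0, 0, 0, 0], [0, 0, 0, 0, 0, 0, 0], [0, 0, 0, 0, 0, 0, 0], [0, 0, 0, 0, 0, 0, 0]], grip_force=40)

```text
t: 34.25
tool_pos: [0.458, 0.2916, 0.0159]
tool_rot: [-0.322, 3.124, 0.001]
contact_force: [0.4, -0.2, -1.0]
opening: 0.0289
```

Request:
carry_out(series=[[0, 0, 1, 0, 0, 0, 0], [0, 0, 1, 0, 0, 0, 0], [0, 0, 1, 0, 0, 0, 0], [0, 0, 1, 0, 0, 0, 0], [0.3, -0.8, 0, 0, 0, -0.3, 0], [0.3, -0.8, 0, 0, 0, -0.3, 0], [0.3, -0.8, 0, 0, 0, -0.3, 0], [0.3, -0.8, 0, 0, 0, -0.3, 0], [0.3, -0.8, 0, 0, 0, -0.3, 0], [0.3, -0.8, 0, 0, 0, -0.3, 0], [0.3, -0.8, 0, 0, 0, -0.3, 0], [0.3, -0.8, 0, 0, 0, -0.3, 0]])

```text
t: 35.45
tool_pos: [0.5178, 0.1306, 0.1154]
tool_rot: [0.057, 3.141, 0.0]
contact_force: [-0.4, 0.3, -0.8]
opening: 0.0291
```

Request:
carry_out(series=[[0.3, -0.8, 0, 0, 0, -0.14, 0], [0.06, -0.8, 0, 0, 0, 0, 0], [0, 0, -0.6, 0, 0, 0, 0], [0, 0, -0.6, 0, 0, 0, 0], [0, 0, 0, 0, 0, 0, 0], [0, 0, 0, 0, 0, 0, 0]])

```text
t: 36.05
tool_pos: [0.5255, 0.0922, 0.0839]
tool_rot: [-0.075, -3.138, -0.0]
contact_force: [0.6, 0.1, 0.5]
opening: 0.029
```

```bash
cat > pl.py <<'E'
from h import *
PL=dict(red=(.5419,.0904),green=(.5381,.0103),yellow=(.6382,.0049),white=(.6428,.0850))
def rect(c,yaw,L,Wd,z):
    p=np.array([[1,1],[1,-1],[-1,-1],[-1,1]])*[L/2,Wd/2]; R=np.array([[np.cos(yaw),-np.sin(yaw)],[np.sin(yaw),np.cos(yaw)]])
    return np.c_[p@R.T+np.array(c)[:2],np.full(4,z)]
E
cat > look.py <<'E'
from pl import *
import sys
o=ctrl.get_obs();W=shot("wrist");S=shot("scene");D=shot("side")
R=Rn.from_rotvec(o["tool_rot"]).as_matrix(); ty=np.arctan2(-R[0,1],R[1,1]); print(vec(o["tool_pos"]),"yaw",round(ty,4),o["contact_force"].round(1),o["t"])
P=[(rect(PL[k],-.0502,.086,.05,.002),(0,255,0)) for k in sys.argv[2:]]
P+=[(rect(PL[k],-.0502,.07,.03,.002),(255,0,255)) for k in sys.argv[2:]]
cv2.imwrite(sys.argv[1],np.vstack([np.hstack([crop(S,P,270,230,160,120),crop(D,P,240,190,160,120)]),np.hstack([crop(W,P,0,0,640,480),crop(W,P,160,150,320,240)])]))
E
python3 look.py pics/i16.png red
```

```text
[0.5255 0.0922 0.0839] yaw -0.0477 [0.6 0.1 0.5] 36.05
```

View pics/i16.png

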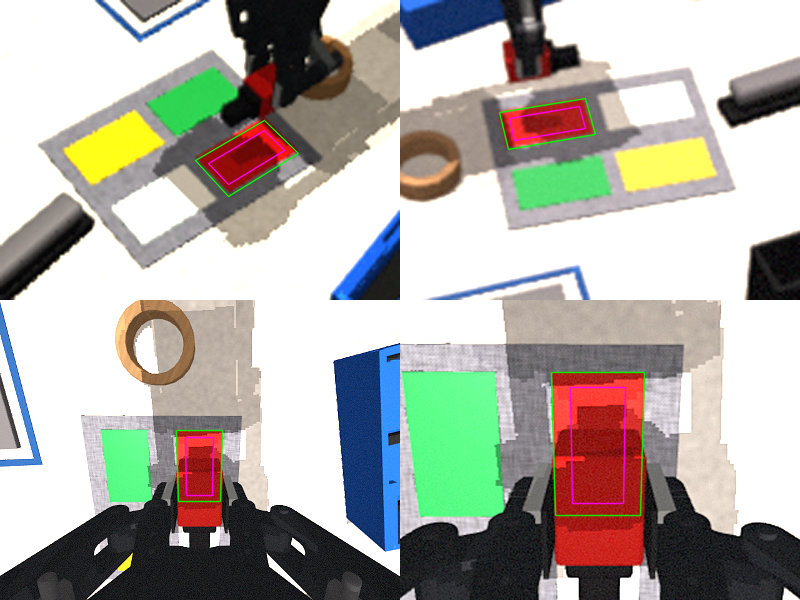

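Run:
```python
from h import *
W=shot("wrist"); o=ctrl.get_obs(); t=o["tool_pos"]
cv2.imwrite("pics/w17.png",cv2.convertScaleAbs(cv2.resize(W["frame"][230:390,250:390],(700,800),interpolation=cv2.INTER_CUBIC)[:600],alpha=2.5))
for y in (252,254,256): print(y,vec(onz(W,(319,y),t[2]-.011)-t))
for y in (318,320,322,324,326): print(y,vec(onz(W,(319,y),t[2]+.019)-t))
```

```text
252 [-0.0181  0.0009 -0.011 ]
254 [-0.0171  0.0008 -0.011 ]
256 [-0.016   0.0008 -0.011 ]
318 [ 0.0004 -0.0001  0.019 ]
320 [ 0.0013 -0.0001  0.019 ]
322 [ 0.0022 -0.0002  0.019 ]
324 [ 0.0031 -0.0002  0.019 ]
326 [ 0.0041 -0.0002  0.019 ]
```

View pics/w17.png

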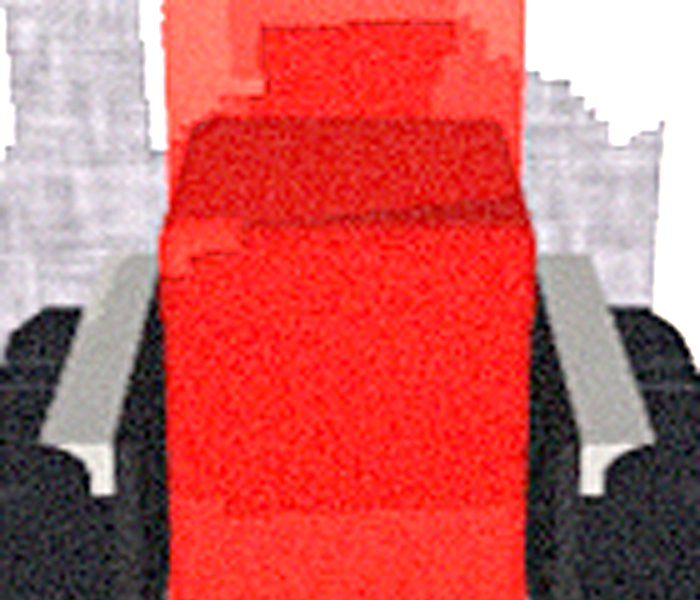

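Request:
carry_out(series=[[0.04, -0.04, -1, 0, 0, 0, 0], [0, 0, -1, 0, 0, 0, 0], [0, 0, -0.6, 0, 0, 0, 0], [0, 0, -0.14, 0, 0, 0, 0], [0, 0, 0, 0, 0, 0, 0], [0, 0, 0, 0, 0, 0, 0]])

```text
t: 36.85
tool_pos: [0.5287, 0.0905, 0.0181]
tool_rot: [0.076, 3.139, 0.0]
contact_force: [0.0, -1.9, -0.4]
opening: 0.0293
```

Request:
carry_out(series=[[-0.07, 0.03, -0.1, 0, 0, 0, 0], [0, 0, -0.08, 0, 0, 0, 0], [0, 0, 0, 0, 0, 0, 0], [0, 0, 0, 0, 0, 0, 0]])

```text
t: 37.25
tool_pos: [0.526, 0.0913, 0.0125]
tool_rot: [0.077, 3.14, 0.0]
contact_force: [0.5, -0.4, 0.2]
opening: 0.0291
```

Request:
carry_out(series=[[0, 0, -0.04, 0, 0, 0, 0], [0, 0, 0, 0, 0, 0, 0]])

```text
t: 37.45
tool_pos: [0.5261, 0.0913, 0.0124]
tool_rot: [-0.077, -3.14, 0.0]
contact_force: [-3.8, -0.0, 6.0]
opening: 0.0293
```

Request:
carry_out(series=[[0, 0, 0, 0, 0, 0, 0.5], [0, 0, 0, 0, 0, 0, 0.5], [0, 0, 0, 0, 0, 0, 0.5], [0, 0, 0.4, 0, 0, 0, 0.5], [0, 0, 1, 0, 0, 0, 0.5], [0, 0, 1, 0, 0, 0, 0.5], [0, 0, 1, 0, 0, 0, 0.5], [-0.4, 0, 1, 0, 0, 0, 0.5], [-0.4, 0, 1, 0, 0, 0, 0.5], [0, 0, 0, 0, 0, 0, 0.5], [0, 0, 0, 0, 0, 0, 0.5]])

```text
t: 38.55
tool_pos: [0.5063, 0.0912, 0.1472]
tool_rot: [0.076, 3.139, 0.0]
contact_force: [-0.3, 0.2, -0.2]
opening: 0.0429
```

```bash
python3 look.py pics/i18.png red
python3 - <<'E'
from h import *
W=shot("wrist"); a=rectify(W,.48,.60,.03,.15,.002,3300); b=rectify(W,.48,.60,.03,.15,.032,3300); cv2.imwrite("pics/r18.png",cv2.convertScaleAbs(np.hstack([a,b]),alpha=1.8))
E
```

```text
[0.5063 0.0912 0.1472] yaw -0.0487 [-0.3  0.2 -0.2] 38.55
```

View pics/i18.png

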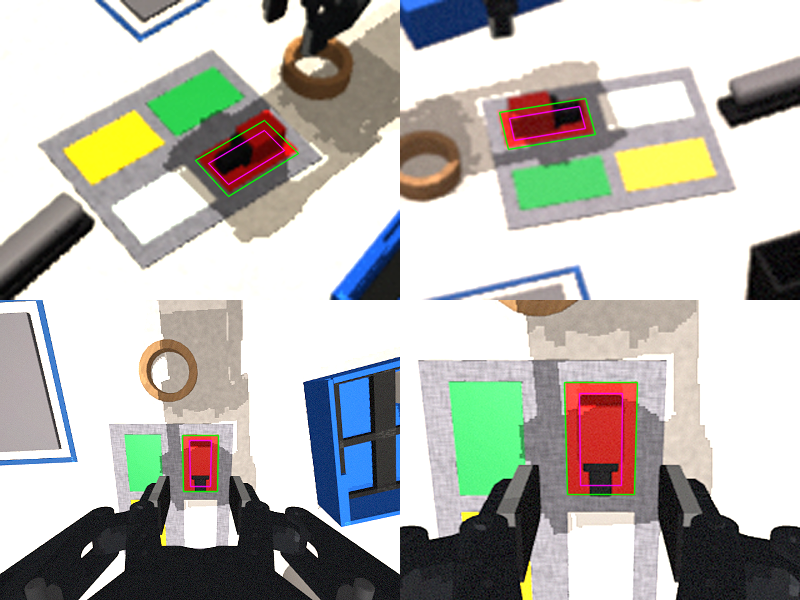

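View pics/r18.png

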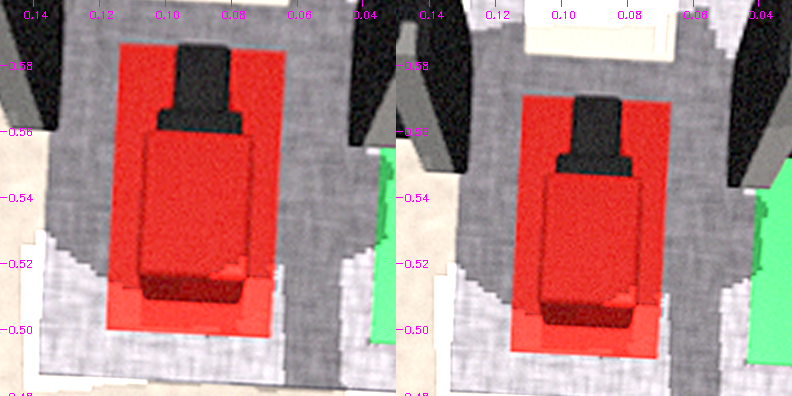

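Red rests on its rectangle, centred to about 1 mm. Now going back for white.

Request:
carry_out(series=[[-0.2, 0.8, 0.4, 0, 0, 0.25, 1], [-0.2, 0.8, 0.4, 0, 0, 0.25, 1], [-0.2, 0.8, 0.4, 0, 0, 0.25, 1], [-0.2, 0.8, 0.4, 0, 0, 0.25, 1], [-0.2, 0.8, 0.4, 0, 0, 0.25, 1], [-0.2, 0.8, 0.4, 0, 0, 0.25, 1], [-0.2, 0.8, 0, 0, 0, 0.25, 1], [-0.2, 0.8, 0, 0, 0, 0.25, 1], [-0.2, 0.8, 0, 0, 0, 0.25, 1], [-0.2, 0.8, 0, 0, 0, 0.25, 1], [-0.2, 0.8, 0, 0, 0, 0.05, 1], [-0.2, 0.8, 0, 0, 0, 0, 1]])

```text
t: 39.95
tool_pos: [0.4453, 0.3318, 0.2048]
tool_rot: [0.323, -3.123, 0.002]
contact_force: [0.6, 0.0, 1.6]
opening: 0.0853
```

Request:
carry_out(series=[[0, 0.4, 0, 0, 0, 0, 1], [0, 0, 0, 0, 0, 0, 1], [0, 0, 0, 0, 0, 0, 1]])

```text
t: 40.25
tool_pos: [0.4459, 0.3407, 0.2056]
tool_rot: [0.323, -3.124, 0.002]
contact_force: [0.3, -0.2, -0.3]
opening: 0.0853
```

Run:
```python
from h import *
W=shot("wrist"); o=ctrl.get_obs();print(o["tool_pos"],o["tool_rot"],o["t"])
a=rectify(W,.40,.50,.30,.40,.035,4000);b=rectify(W,.40,.62,.22,.44,.035,400/.22)
cv2.imwrite("pics/r19.png",np.hstack([cv2.convertScaleAbs(a,alpha=1.2),cv2.convertScaleAbs(b,alpha=1.5)]))
```

```text
[0.44607312 0.34054914 0.20586768] [ 3.22323147e-01 -3.12437023e+00  1.11843902e-03] 40.3
```

View pics/r19.png

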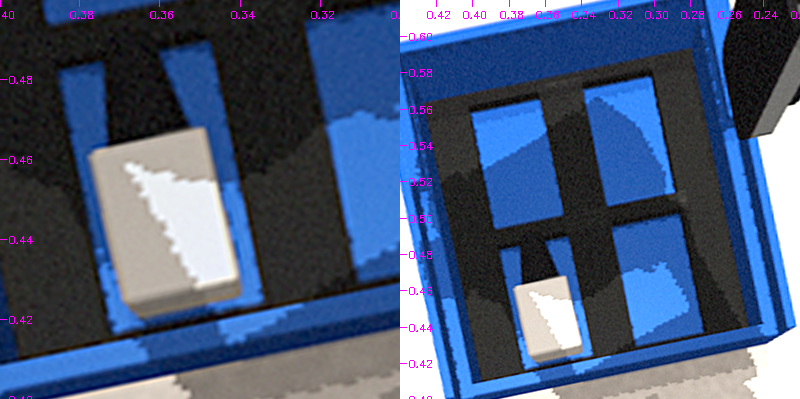

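White's spigot centre is at (0.446, 0.359), yaw about 0.225. Descending onto it.

Request:
carry_out(series=[[0, 0.4, 0, 0, 0, 0.2, 0.5], [0, 0.33, -1, 0, 0, 0, 0.5], [0, 0, -1, 0, 0, 0, 0.5], [0, 0, -1, 0, 0, 0, 0.5], [0, 0, -1, 0, 0, 0, 0.5], [0, 0, -1, 0, 0, 0, 0.5], [0, 0, -0.6, 0, 0, 0, 0.5], [0, 0, 0, 0, 0, 0, 0.5], [0, 0, 0, 0, 0, 0, 0.5]])

```text
t: 41.2
tool_pos: [0.4464, 0.3597, 0.0669]
tool_rot: [-0.354, 3.121, 0.001]
contact_force: [0.3, 0.5, -0.5]
opening: 0.043
```

Run:
```python
from h import *
W=shot("wrist"); o=ctrl.get_obs();print(o["tool_pos"],o["tool_rot"],o["t"])
cv2.imwrite("pics/w20.png",cv2.convertScaleAbs(W["frame"],alpha=1.5))
```

```text
[0.44688083 0.36004731 0.06778203] [-3.54316050e-01  3.11937987e+00  1.56659451e-03] 41.25
```

View pics/w20.png

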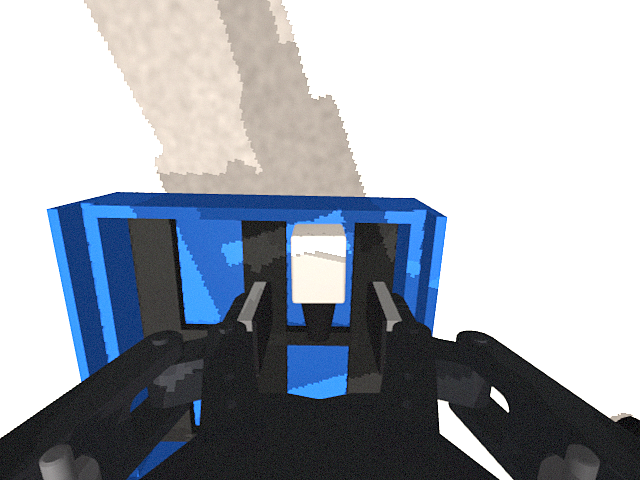

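Centred between the jaws (319), and aligned. Down and grip.

Request:
carry_out(series=[[0, 0, -0.8, 0, 0, 0, 0.5], [0, 0, -0.8, 0, 0, 0, 0.5], [0, 0, -0.45, 0, 0, 0, 0.5], [0, 0, 0, 0, 0, 0, 0.5], [0, 0, 0, 0, 0, 0, 0], [0, 0, 0, 0, 0, 0, 0], [0, 0, 0, 0, 0, 0, 0], [0, 0, 0, 0, 0, 0, 0], [0, 0, 0, 0, 0, 0, 0]])

```text
t: 42.15
tool_pos: [0.4467, 0.36, 0.0162]
tool_rot: [-0.354, 3.12, 0.001]
contact_force: [-1.0, 0.5, 4.5]
opening: 0.0288
```

Request:
carry_out(series=[[0, 0, 1, 0, 0, 0, 0], [0, 0, 1, 0, 0, 0, 0], [0, 0, 1, 0, 0, 0, 0], [0, 0, 1, 0, 0, 0, 0], [0, 0, 1, 0, 0, 0, 0], [0.6, -0.9, 0, 0, 0, -0.23, 0], [0.6, -0.9, 0, 0, 0, -0.23, 0], [0.6, -0.9, 0, 0, 0, -0.23, 0], [0.6, -0.9, 0, 0, 0, -0.23, 0], [0.6, -0.9, 0, 0, 0, -0.23, 0], [0.6, -0.9, 0, 0, 0, -0.23, 0]])

```text
t: 43.25
tool_pos: [0.536, 0.2234, 0.1395]
tool_rot: [0.137, -3.138, 0.0]
contact_force: [0.1, 0.6, -0.8]
opening: 0.0294
```

Request:
carry_out(series=[[0.6, -0.9, 0, 0, 0, -0.23, 0], [0.6, -0.9, 0, 0, 0, -0.23, 0], [0.6, -0.9, 0, 0, 0, -0.23, 0], [0.6, -0.9, 0, 0, 0, -0.23, 0], [0.6, -0.9, 0, 0, 0, -0.23, 0], [0.6, -0.9, 0, 0, 0, -0.23, 0], [0.06, -0.17, -0.6, 0, 0, 0, 0], [0, 0, -0.6, 0, 0, 0, 0], [0, 0, 0, 0, 0, 0, 0], [0, 0, 0, 0, 0, 0, 0]])

```text
t: 44.25
tool_pos: [0.6258, 0.0862, 0.1083]
tool_rot: [-0.076, -3.137, -0.0]
contact_force: [0.7, 1.1, -0.1]
opening: 0.0292
```

```bash
python3 look.py pics/i21.png red white
```

```text
[0.6258 0.0862 0.1083] yaw -0.0485 [ 0.7  1.1 -0.1] 44.25
```

View pics/i21.png

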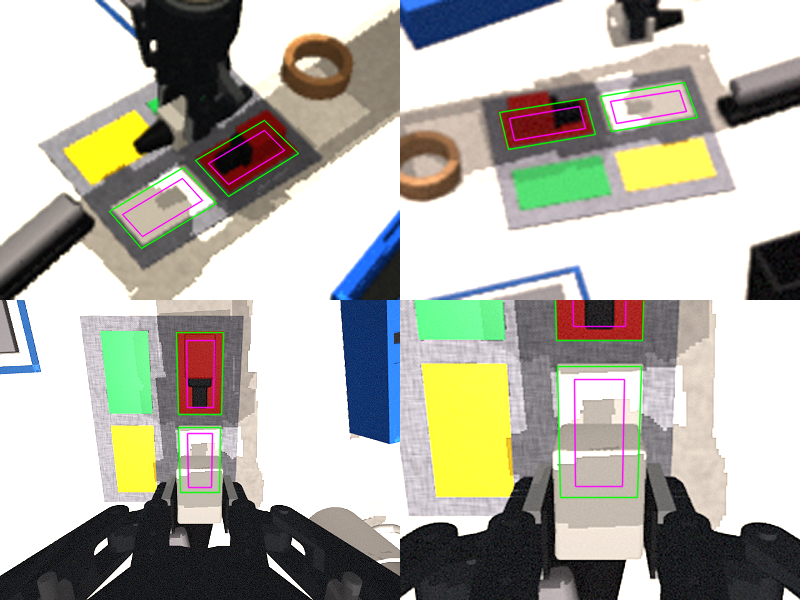

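Request:
carry_out(series=[[0.04, 0, -1, 0, 0, 0, 0], [0, 0, -1, 0, 0, 0, 0], [0, 0, -1, 0, 0, 0, 0], [0, 0, -0.6, 0, 0, 0, 0], [0, 0, 0, 0, 0, 0, 0], [0, 0, 0, 0, 0, 0, 0]])

```text
t: 45.0
tool_pos: [0.6289, 0.0854, 0.0209]
tool_rot: [0.078, 3.14, 0.0]
contact_force: [-0.7, -0.1, 0.4]
opening: 0.0295
```

Request:
carry_out(series=[[-0.04, 0.02, -0.2, 0, 0, 0, 0], [0, 0, -0.1, 0, 0, 0, 0], [0, 0, 0, 0, 0, 0, 0], [0, 0, 0, 0, 0, 0, 0]])

```text
t: 45.4
tool_pos: [0.6279, 0.0858, 0.0133]
tool_rot: [0.078, 3.139, 0.0]
contact_force: [-1.0, 0.6, 0.5]
opening: 0.0287
```

Request:
carry_out(series=[[0, 0, -0.05, 0, 0, 0, 0], [0, 0, 0, 0, 0, 0, 0]])

```text
t: 45.6
tool_pos: [0.628, 0.0857, 0.0133]
tool_rot: [0.078, 3.14, -0.0]
contact_force: [-4.5, 0.2, 8.7]
opening: 0.0293
```

Request:
carry_out(series=[[0, 0, 0, 0, 0, 0, 0.5], [0, 0, 0, 0, 0, 0, 0.5], [0, 0, 0, 0, 0, 0, 0.5], [0, 0, 0.4, 0, 0, 0, 0.5], [0, 0, 1, 0, 0, 0, 0.5], [0, 0, 1, 0, 0, 0, 0.5], [-0.4, 0, 1, 0, 0, 0, 0.5], [-0.8, 0, 1, 0, 0, 0, 0.5], [-0.8, 0, 1, 0, 0, 0, 0.5], [0, 0, 1, 0, 0, 0, 0.5], [0, 0, 0, 0, 0, 0, 0.5], [0, 0, 0, 0, 0, 0, 0.5]])

```text
t: 46.8
tool_pos: [0.5778, 0.0857, 0.1723]
tool_rot: [0.078, 3.139, 0.0]
contact_force: [-0.9, 0.6, -0.8]
opening: 0.0428
```

```bash
python3 look.py pics/i22.png red white
python3 - <<'E'
from h import *
W=shot("wrist"); a=rectify(W,.49,.70,.02,.15,.002,2800); b=rectify(W,.49,.70,.02,.15,.032,2800); cv2.imwrite("pics/r22.png",cv2.convertScaleAbs(np.hstack([a,b]),alpha=1.1))
E
```

```text
[0.5778 0.0857 0.1723] yaw -0.0498 [-0.9  0.6 -0.8] 46.8
```

View pics/i22.png

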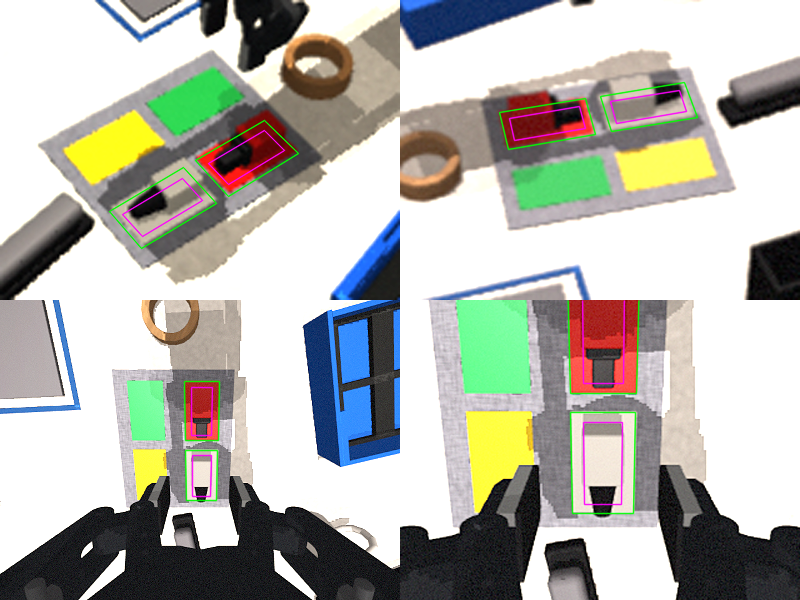

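View pics/r22.png

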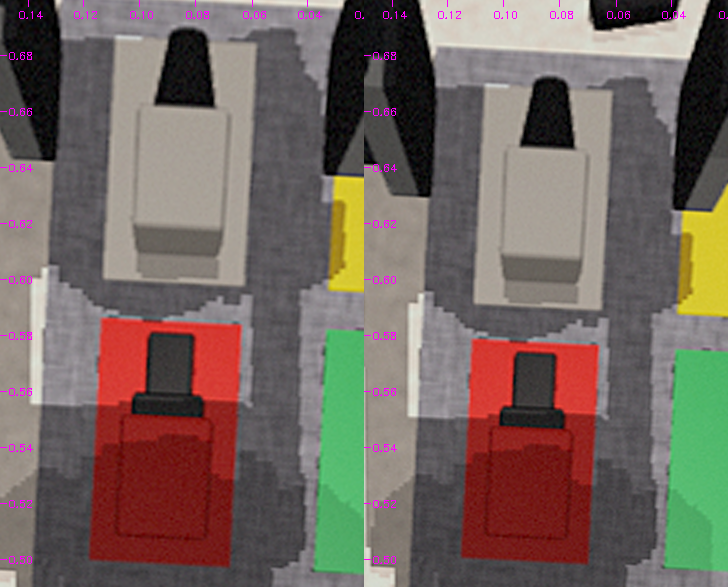

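Both nozzles are within about 1 mm of centre: white spigot top spans x 0.608–0.647 (expected 0.608–0.648), red 0.508–0.547. Backing off, then a final check of everything.

Request:
carry_out(series=[[-0.8, 0, 1, 0, 0, 0, 1], [-0.8, 0, 1, 0, 0, 0, 1], [-0.8, 0, 1, 0, 0, 0, 1], [-0.8, 0.5, 0, 0, 0, 0, 1], [-0.8, 0.5, 0, 0, 0, 0, 1], [-0.8, 0.5, 0, 0, 0, 0, 1], [0, 0, 0, 0, 0, 0, 1], [0, 0, 0, 0, 0, 0, 1], [0, 0, 0, 0, 0, 0, 1], [0, 0, 0, 0, 0, 0, 1], [0, 0, 0, 0, 0, 0, 1], [0, 0, 0, 0, 0, 0, 1]])

```text
t: 48.2
tool_pos: [0.4577, 0.123, 0.2462]
tool_rot: [-0.079, -3.14, 0.0]
contact_force: [0.3, 0.5, 1.0]
opening: 0.0853
```

Run:
```python
from pl import *
o=ctrl.get_obs(); print(vec(o["tool_pos"]),o["t"],o["contact_force"].round(1))
S=shot("scene");D=shot("side");W=shot("wrist")
P=[]
for k in ("red","white"): P+=[(rect(PL[k],-.0502,.086,.05,.002),(0,255,0)),(rect(PL[k],-.0502,.07,.03,.002),(255,0,255))]
L=[(sq((.4255,-.1894),0,.21,0),(0,255,0)),(sq((.4255,-.1894),0,.1695,.006),(255,0,255)),(sq((.6253,-.3087),.107,.041,.25),(0,255,0))]
cv2.imwrite("pics/i23.png",np.vstack([np.hstack([crop(S,P+L,190,110,240,180,al=1.3),crop(D,P+L,210,200,240,180,al=1.3)]),np.hstack([crop(W,P,0,0,640,480),crop(S,L,200,120,100,75)])]))
for n in "mug tape_roll stapler pen_pot cleaner tube tube_hole nozzle_red nozzle_white".split():
  try:
    a=mark(S,n);b=mark(D,n)
    print(n,*([vec(v) for v in tri([S,D],[a[0][0],b[0][0]])] if a and b else [a[:1],b[:1]]))
  except ValueError as e: print(n,e)
```

```text
[0.4577 0.123  0.2462] 48.2 [0.3 0.5 1. ]
mug [0.7582 0.2619 0.0027] [0.0015 0.0015]
tape_roll [0.4162 0.0555 0.006 ] [0.0011 0.0011]
stapler [ 7.756e-01  5.590e-02 -6.000e-04] [0.0008 0.0008]
pen_pot [ 0.492  -0.4245  0.0133] [0.0016 0.0016]
cleaner [ 0.6819 -0.4089  0.0061] [0.0029 0.0029]
tube [ 0.6198 -0.3127  0.1078] [0.0054 0.0054]
tube_hole [ 0.6482 -0.3091  0.1375] [0.0017 0.0017]
nozzle_red [0.5363 0.0844 0.013 ] [0. 0.]
nozzle_white [ 0.6372  0.0816 -0.0065] [0.0028 0.0028]
```

View pics/i23.png

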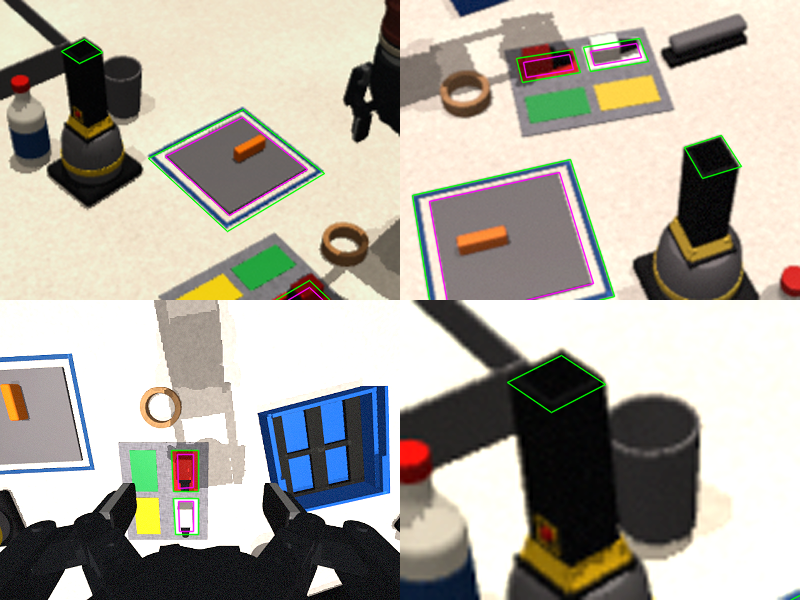

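Everything is in place: the tube is seated with the button showing, the lid is inside the tape, both nozzles are on their rectangles, the box is empty and the bystanders haven't moved. Handing in.

```bash
python3 -c "
from station import ctrl
print(ctrl.finish_job())"
```

```text
the job is handed in; nothing more can be done
None
```

The toner vacuum is set up as asked, in the order asked, and the job is handed in at about 48 s of the 210 s.

- **Tube:** it sits fully home on the stub. The mouth height works out at 110 mm, the push met 16 N at the bottom, and the red button shows through the hole.
- **Lid:** I tilted its end over the lip, slid it out 88 mm and laid it flat. It lies centred and square in the blue tape square, by overlay in the scene, side and wrist pictures.
- **Nozzles:** only red and white were in the box. Each lies lengthwise on its own rectangle, centred to about 1 mm in the close wrist view, and the box is now empty.
- **Bystanders:** mug, tape roll, stapler and pen pot read within about 7 mm of their first positions, which is network noise. The cleaner's first reading was bad, so it was checked by eye only. I saw no sign of a nozzle being knocked.

**Checks that disagreed:** the last network estimates for the tube's and nozzles' origins were about 5–8 mm off my overlay measurements. I relied on the overlays, because they matched the given sizes.

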